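# Lay out a collection tray: one cup off each leaning stack

## Robot

A 6-joint arm with a two-finger parallel gripper is mounted at the origin on the work surface; the furniture and walls round the work are solid. World frame = base frame: x ahead of the robot, y to its left, z up, the work surface at z = 0. Lengths are in m, angles in rad, forces in N, time in s.
With the tool pointing down it reaches from about 0.35 to 0.975 m from the base axis. Payload 4.9 kg.
Tool frame: the origin (TCP) lies at the very end of the fingers, on their centre line; the grasp point (between the pads) lies 19 mm behind it; z points along the fingers, y is the direction in which the jaws open and shut (so a half turn about z gives the same grasp; the last joint's range is limited). The gripper opens to 85 mm and grips with 20 to 120 N. Pads are 22 mm wide; open, the fingers measure 114 mm over their backs; the gripper's body (76 mm by 85 mm) begins 54 mm behind the grasp point. The pads swing forward as they close: fully open they stand 13 mm farther back than shut.
Start: joints at [-1.357, 0.053, 1.613, -0, 1.476, -0.119], TCP at [0.204, -0.591, 0.231] pointing down, gripper open.
Joint ranges: [-3.01, 3.01], [-1.01, 2.22], [0.06, 2.58], [-1.02, 4.17], [0.09, 2.62], [-3.14, 3.14]. Speed limits (rad/s): [2.57, 2.57, 3.14, 3.14, 3.14, 3.14].

## Interface

Orientations are given as a unit quaternion [w, x, y, z].
In Python, from plant import monitor, eyes, manip gives the robot as it stands.
- The arm moves only by the tool step_arm, never from a script. Its argument "motion" is a list of rows, each a list of 7 numbers: the shift along the world's x, y, z scaled (see below), then the turn, a rotation vector about the world's x, y, z scaled (see below), then the closure in counts, from 0 (fully open) to 255 (shut). In form: [[x, y, z, ax, ay, az, grip], ...]. A call has 1 to 10 rows; each row is the pose to reach, as a shift and turn from the pose commanded when the call began; what a row does not reach only later rows make up. The controller multiplies each number of a shift by 0.5 m and each number of a turn by 1.5 rad. A row lasts 1/10 s, in which the tool goes at most 50 mm and 8.59 degrees, less where a joint would pass 70% of its speed; a pose out of reach is approached as far as the arm can. A call with a number of a shift or a turn outside -1 to 1 is refused whole. A call with a gripper value outside its range is refused whole. The fingers move at their own pace and stop on an object; the grip force is fixed at half the most. Time passes only in rows, so rows that repeat a pose let the fingers close. It gives the time, the measured TCP pose, the force and the opening at its end, in the units of the state.
- monitor.state(): the state, without advancing time (a new reading comes with each control period).
- eyes.grab_frame(name): name is "side" or "top" or "wrist"; returns a dict with "pixels" (384x512x3 uint8, red, green, blue), "mtx" (3x3 intrinsics, pixels), "rvec" (rotation vector, rad) and "tvec" (3), from world to camera coordinates, as OpenCV has them; the wrist camera has in their place "hand_eye" (4x4, takes a point from camera to tool coordinates, whose origin is the TCP and whose axes are the flange's). Camera axes: x right, y down, z forward; pixel columns grow to the right and rows downward; lengths in m; the calibration is good to about 2 mm. A picture is of the moment at which its call begins: read the wrist's pose just before it. There is no depth.
- manip.job_done(): hands the job in, once; it reports no verdict.
Trained networks look in the newest picture that a camera, given by its name, has taken for a name from the list of things; names that differ only in an ending like _2 or _b are one class to them, and where a whole thing is asked for, a point or a joint stands for the part that bears it (a point fixed in the world has none). Each returns a list of dicts, best first, with "p" (0 to 1); they miss things now and then, are a little off and sometimes report something else, mostly with a low value. They report only what shows in the picture. A call takes as long as a camera call.
- eyes.look_for(name, camera): "box" ([centre column, centre row, width, height] in pixels, round what is visible of it).
- eyes.pinpoint(name, camera): "uv" ([column, row] in pixels: a listed point, or the origin of a listed thing).
The state is a dict: "time": time; "joint_pos": joint angles; "joint_vel": joint speeds; "joint_efforts": joint torques, N m; "tool_pos": TCP position; "tool_rot": TCP orientation; "contact_force": force on the tool from outside, world axes, zero at the start; "ft_torque": the same for the moment, N m; "gripper_width": opening from 0.0 (shut) to 1.0 (fully open).
Only numpy, scipy, OpenCV 4.12 (cv2) and the standard library are available. Lean on these libraries where they do the work, as an engineer would, in place of code of your own. Each camera call takes 0.05 s, during which the arm holds its last target.

## Task

Lay out the collection tray for the next patient: draw just the top cup off each of the two leaning stacks, so that the cups beneath stay nested where they are, and stand the large cup upright in the tray's wide compartment and the small cup upright in its narrow one. Set the cups down rather than dropping them, let go, and leave everything else on the desk where it is.

Things in the scene. Friction and masses are not known exactly. Their poses are not given: they have to be found in the camera images.
- large_stand: fixed steel-wire rack on a grey 125 x 92 mm foot plate, holding the large cups; origin: underside of the plate. The stack leans 24 degrees from vertical to the rack's -x side (at yaw 0 straight towards the robot), mouths up; the wires lie under the stack and end below the top cup's rim band. The top cup's lip is about 142 mm above the desk
- large_top: top one of three identical nested plain white round cups, large size: 66 mm high, foot diameter 39, rim band of diameter 63 from the lip to 10 mm below it (grip it there from outside), then the wall tapers from diameter 55.8 to the foot; about 60 g. Origin: centre of the foot's underside; z: the cup's axis, towards its mouth
- large_middle: the middle cup, same shape as large_top, stays put. Each cup sits 22 mm above the one below along the axis, so 12 mm of gap parts one rim band from the next equal one; a cup must be drawn 44 mm along the axis to come free; play between nested walls about 1 mm
- large_bottom: the bottom cup, same shape as large_top, stays put; its foot is at (38, 0, 42) mm in the rack's frame
- small_stand: fixed steel-wire rack on a grey 125 x 92 mm foot plate, holding the small cups; origin: underside of the plate. The stack leans 30 degrees from vertical to the rack's -x side (at yaw 0 straight towards the robot), mouths up; the wires lie under the stack and end below the top cup's rim band. The top cup's lip is about 125 mm above the desk
- small_top: top one of three identical nested plain white round cups, small size: 56 mm high, foot diameter 30, rim band of diameter 52 from the lip to 10 mm below it (grip it there from outside), then the wall tapers from diameter 44.7 to the foot; about 45 g. Origin: centre of the foot's underside; z: the cup's axis, towards its mouth
- small_middle: the middle cup, same shape as small_top, stays put. Each cup sits 20 mm above the one below along the axis, so 10 mm of gap parts one rim band from the next equal one; a cup must be drawn 36 mm along the axis to come free; play between nested walls about 1 mm
- small_bottom: the bottom cup, same shape as small_top, stays put; its foot is at (38, 0, 42) mm in the rack's frame
- tray: fixed grey tray, 92 x 172 x 18 mm (x, y, height), floor 4 mm thick, rims and one divider 4 mm thick and 18 mm high; the divider parts it into a wide compartment (+y end, inside 84 x 90 mm) and a narrow one (-y end, inside 84 x 70 mm). Origin: centre of the underside
- wide_floor (a point): middle of the floor of the tray's wide compartment (top of the floor, 4 mm above the desk), axes as the tray
- narrow_floor (a point): middle of the floor of the tray's narrow compartment (top of the floor, 4 mm above the desk), axes as the tray
- glue: loose upright glue stick, diameter 24, height 96 mm, beside the large cups' rack; origin: centre of its underside; not to be disturbed
- fluid: loose upright small bottle with a blue cap, diameter 30, height 72 mm, beside the small cups' rack; origin: centre of its underside; not to be disturbed
- lancets: loose small white and red carton, 60 x 90 x 45 mm, in front of the tray; origin: centre of its underside; not to be disturbed
- staples: loose dark blue stapler, 32 x 128 x 46 mm, left of the middle of the desk; origin: centre of its underside; not to be disturbed
- ink_stamp: loose red self-inking stamp, 45 x 71 x 66 mm, right of the middle of the desk; origin: centre of its underside; not to be disturbed
- pens: fixed black pen stand, 92 x 184 mm and 231 mm tall with its pens, at the right edge of the desk, long side along x; origin: centre of its underside
- gel: fixed white pump bottle, 60 x 70 mm, 184 mm tall, at the back left corner of the desk; origin: centre of its underside

How it is judged:
At the end, for the whole second after the job is handed in: Top large cup upright (0.08 rad) with its foot on the wide compartment's floor (4 mm), top small cup likewise in the narrow one, both released and at rest; the four other cups within 10 mm and the five loose bystanders within 25 mm of where they began, glue stick and bottle upright (x of large_top in the frame of wide_floor between -0.0235 and 0.0235 m and y of large_top in the frame of wide_floor between -0.0265 and 0.0265 m and z of large_top in the frame of wide_floor between -0.004 and 0.004 m and angle between each of large_top, small_top's own z axis and vertical below 0.08 rad and linear speed of each of large_top, small_top below 0.02 m/s and contact force between the fingers and large_top below 0.05 N and x of small_top in the frame of narrow_floor between -0.028 and 0.028 m and y of small_top in the frame of narrow_floor between -0.021 and 0.021 m and z of small_top in the frame of narrow_floor between -0.004 and 0.004 m and contact force between the fingers and small_top below 0.05 N and distance of each of large_middle, large_bottom, small_middle, small_bottom from where it was at the start of the episode below 0.01 m and distance of each of glue, fluid, lancets, staples, ink_stamp from where it was at the start of the episode below 0.025 m and angle between each of glue, fluid's own z axis and vertical below 0.3 rad); the robot touches nothing.
It fails at once if a cup beneath the top one is dragged more than 10 mm (distance of any of large_middle, large_bottom, small_middle, small_bottom from where it was at the start of the episode above 0.01 m).
It fails at once if a loose bystander is shoved more than 25 mm or knocked over (distance of any of glue, fluid, lancets, staples, ink_stamp from where it was at the start of the episode above 0.025 m or angle between any of glue, fluid's own z axis and vertical above 0.3 rad).
It fails at once if a cup is dropped: it falls free of the fingers faster than 0.6 m/s (a drop of about 2 cm) ((contact force between the fingers and large_top below 0.05 N and linear speed of large_top above 0.6 m/s) or (contact force between the fingers and small_top below 0.05 N and linear speed of small_top above 0.6 m/s)).
It also fails if it takes over 67 s, if anything falls off the work surface, if the arm or the gripper's body presses on something with over 40 N, if the wrist force passes 120 N, or if a joint passes its speed limit or range.

## Working session

There is one attempt and no reset: what is moved stays moved. The work goes in short steps, Python scripts to look and compute and a tool call to move; the robot and the scene stay as the last step left them, time stands still between calls to the robot, and variables do not carry over. Pictures are saved under pics/ and viewed, and the job is handed in when it is done.

Besides the shell and the picture viewer there is one more tool, called after "Call:" by a JSON object that holds its "name" and its "arguments", one argument or row to a line. step_arm: Moves the arm, as the interface text tells. Its arguments: {"type":"object","properties":{"motion":{"type":"array","items":{"type":"array","items":{"type":"number"}}}},"required":["motion"]}

```bash
ls; mkdir -p pics
python3 - <<'E'
from plant import monitor, eyes, manip
import cv2,numpy as np
print(monitor.state())
for n in ["side","top","wrist"]:
    f=eyes.grab_frame(n)
    cv2.imwrite(f"pics/{n}0.png",f["pixels"][:,:,::-1])
    print(n,{k:np.round(v,4).tolist() for k,v in f.items() if k!="pixels"})
    np.savez(f"pics/{n}0.npz",**f)
E
```

```text
pics
{'time': 0.0, 'joint_pos': array([-1.35699962e+00,  5.33267979e-02,  1.61428855e+00,  9.19109215e-06,
        1.47602281e+00, -1.18971901e-01]), 'joint_vel': array([-0.00066717,  0.00113727,  0.00183168,  0.00147603,  0.00179573,
       -0.00105336]), 'joint_efforts': array([ 1.57390873e-04, -3.93684912e+01, -3.70175242e+01, -8.83266648e-05,
        7.11389715e-03,  6.76430176e-06]), 'tool_pos': array([ 0.20404869, -0.59009018,  0.23008493]), 'tool_rot': array([-1.02181537e-03,  9.86189592e-01,  1.65617158e-01, -4.39034367e-05]), 'contact_force': array([ 1.22214923,  0.74861317, -0.28801313]), 'ft_torque': array([-0.00232571, -0.04213627, -0.00578292]), 'gripper_width': 1.0014722002958032}
side {'mtx': [[459.2124, 0.0, 258.721], [0.0, 459.2124, 191.6646], [0.0, 0.0, 1.0]], 'rvec': [0.5195, -2.6822, 1.2425], 'tvec': [0.4345, 0.1699, 1.4069]}
top {'mtx': [[368.2523, 0.0, 260.1398], [0.0, 368.2523, 191.2306], [0.0, 0.0, 1.0]], 'rvec': [2.0461, -2.1836, 0.2286], 'tvec': [0.049, 0.4666, 1.3312]}
wrist {'mtx': [[292.5455, 0.0, 255.9815], [0.0, 292.5455, 187.8853], [0.0, 0.0, 1.0]], 'hand_eye': [[-0.0001, -0.9615, -0.2749, 0.0706], [1.0, -0.0003, 0.0007, 0.0], [-0.0007, -0.2749, 0.9615, -0.1434], [0.0, 0.0, 0.0, 1.0]]}
```

View pics/side0.png

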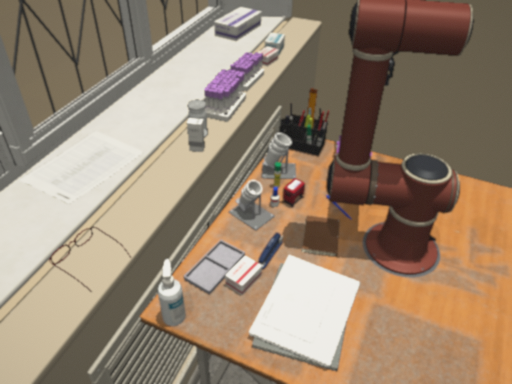

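View pics/top0.png

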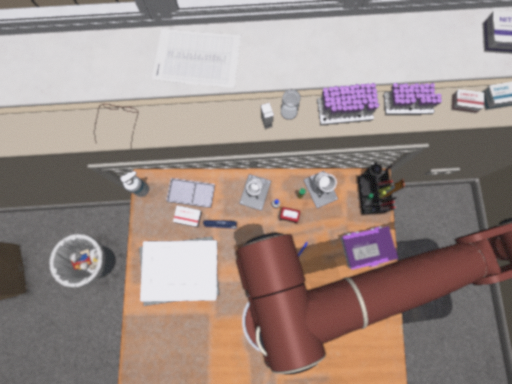

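View pics/wrist0.png

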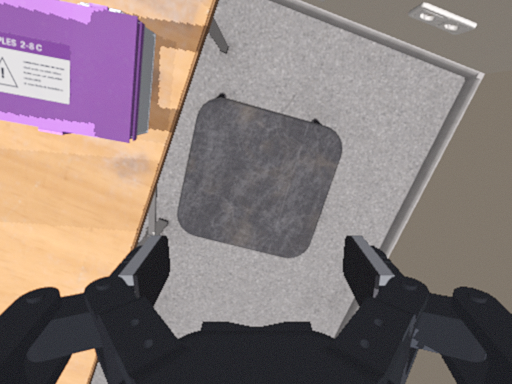

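Run:
```python
from plant import monitor, eyes, manip
import numpy as np
names="large_stand large_top large_middle large_bottom small_stand small_top small_middle small_bottom tray wide_floor narrow_floor glue fluid lancets staples ink_stamp pens gel".split()
for c in ["side","top"]:
    for n in names:
        p=eyes.pinpoint(n,c)[:2]; b=eyes.look_for(n,c)[:2] if 'floor' not in n else []
        print(c,n,[(np.round(q['uv'],1).tolist(),round(q['p'],2)) for q in p],[(np.round(q['box'],0).tolist(),round(q['p'],2)) for q in b])
print(monitor.state()['time'])
```

```text
side large_stand [([279.7, 169.4], 0.93), ([214.8, 268.4], 0.57)] [([281.0, 166.0, 36.0, 31.0], 0.83)]
side large_top [([271.8, 149.7], 0.7)] [([281.0, 142.0, 18.0, 18.0], 0.57)]
side large_middle [([273.5, 158.2], 0.62)] [([277.0, 145.0, 13.0, 13.0], 0.49), ([215.0, 267.0, 63.0, 56.0], 0.34)]
side large_bottom [([269.3, 161.4], 0.68)] [([214.0, 267.0, 62.0, 51.0], 0.74), ([276.0, 153.0, 18.0, 20.0], 0.65)]
side small_stand [([272.2, 154.6], 0.64), ([248.6, 215.1], 0.56)] [([251.0, 215.0, 44.0, 37.0], 0.63)]
side small_top [([246.7, 193.5], 0.52)] [([254.0, 189.0, 14.0, 20.0], 0.79)]
side small_middle [([248.3, 199.4], 0.39)] [([250.0, 191.0, 8.0, 6.0], 0.6)]
side small_bottom [([243.4, 200.6], 0.42), ([206.4, 275.2], 0.37)] []
side tray [([212.0, 268.9], 0.87), ([269.7, 254.2], 0.32)] [([216.0, 268.0, 63.0, 51.0], 0.82), ([305.0, 121.0, 50.0, 64.0], 0.16)]
side wide_floor [([208.7, 275.1], 0.83)] []
side narrow_floor [([224.0, 256.7], 0.9)] []
side glue [([275.8, 183.5], 0.61)] [([276.0, 174.0, 3.0, 24.0], 0.69)]
side fluid [([275.6, 201.7], 0.58)] [([273.0, 196.0, 7.0, 22.0], 0.43)
[... 1169 characters left out ...]
[]
top narrow_floor [([204.6, 190.6], 0.67)] []
top glue [([298.2, 198.9], 0.45)] [([300.0, 194.0, 8.0, 9.0], 0.52)]
top fluid [([275.5, 205.5], 0.38), ([320.7, 181.1], 0.24)] [([255.0, 189.0, 14.0, 12.0], 0.6)]
top lancets [([189.2, 216.3], 0.59)] [([189.0, 216.0, 26.0, 16.0], 0.94)]
top staples [([220.1, 223.5], 0.56)] [([220.0, 224.0, 33.0, 8.0], 0.81), ([137.0, 186.0, 31.0, 29.0], 0.41)]
top ink_stamp [([289.6, 219.6], 0.73)] [([288.0, 215.0, 23.0, 18.0], 0.77), ([191.0, 192.0, 48.0, 31.0], 0.55)]
top pens [([368.2, 191.5], 0.74), ([273.8, 206.1], 0.71)] [([381.0, 190.0, 48.0, 54.0], 0.56)]
top gel [([323.3, 182.5], 0.68), ([180.7, 192.2], 0.57)] [([137.0, 185.0, 29.0, 24.0], 0.63)]
3.55
```

```bash
cat > h.py <<'E'
import numpy as np,cv2
from scipy.spatial.transform import Rotation as R
def load(n): return dict(np.load(f"pics/{n}.npz"))
def proj(f,P):
    return cv2.projectPoints(np.asarray(P,float).reshape(-1,1,3),f["rvec"],f["tvec"],f["mtx"],None)[0].reshape(-1,2)
def ray(f,uv):
    Rm=cv2.Rodrigues(f["rvec"])[0]; d=Rm.T@np.linalg.inv(f["mtx"])@np.array([*uv,1.]); c=-Rm.T@np.ravel(f["tvec"]); return c,d
def plane(f,uv,z):
    c,d=ray(f,uv); return c+d*(z-c[2])/d[2]
def tri(fs,uvs):
    A=np.zeros((3,3));b=np.zeros(3)
    for f,uv in zip(fs,uvs):
        c,d=ray(f,uv); d/=np.linalg.norm(d); M=np.eye(3)-np.outer(d,d); A+=M;b+=M@c
    return np.linalg.solve(A,b)
E
python3 - <<'E'
from h import *
s,t=load("side0"),load("top0")
r=lambda x:np.round(x,3).tolist()
for n,a,b in [("large_stand",(279.7,169.4),(318.1,188.8)),("small_stand",(248.6,215.1),(255.2,190.8)),("tray",(212,268.9),(192.1,191.2)),("wide",(208.7,275.1),(178.6,189.8)),("narrow",(224,256.7),(204.6,190.6)),("glue",(275.8,183.5),(298.2,198.9)),("fluid",(275.6,201.7),(275.5,205.5)),("lancets",(242.7,281),(189.2,216.3)),("staples",(270.8,253.8),(220.1,223.5)),("stamp",(292.3,195.8),(289.6,219.6)),("pens",(298.5,146.1),(368.2,191.5)),("large_top",(271.8,149.7),(321.4,179.9)),("small_top",(246.7,193.5),(256,184))]:
    print(n,r(plane(s,a,0)),r(plane(t,b,0)),r(tri([s,t],[a,b])))
for n in("side0","top0"):
    im=load(n)["pixels"]
    for k,c in [("large",(275,155) if n[0]=='s' else (320,187)),("small",(255,205) if n[0]=='s' else (256,190)),("tray",(215,265) if n[0]=='s' else(192,195))]:
        w,hh=40,30
        cr=im[c[1]-hh:c[1]+hh,c[0]-w:c[0]+w]
        cv2.imwrite(f"pics/{n}_{k}.png",cv2.resize(cr,None,fx=6,fy=6,interpolation=cv2.INTER_CUBIC)[:,:,::-1])
ims=[[cv2.imread(f"pics/{n}_{k}.png") for k in("large","small")] for n in("side0","top0")]
cv2.imwrite("pics/crop.png",cv2.resize(np.vstack([np.hstack(x) for x in ims]),(800,600)))
E
```

```text
large_stand [0.472, -0.224, 0.0] [0.474, -0.208, 0.0] [0.468, -0.205, 0.015]
small_stand [0.484, 0.047, 0.0] [0.482, 0.037, 0.0] [0.486, 0.037, -0.01]
tray [0.496, 0.296, 0.0] [0.496, 0.281, 0.0] [0.501, 0.284, -0.016]
wide [0.494, 0.32, 0.0] [0.505, 0.333, 0.0] [0.496, 0.329, 0.013]
narrow [0.483, 0.241, 0.0] [0.495, 0.233, 0.0] [0.492, 0.233, -0.01]
glue [0.457, -0.141, 0.0] [0.439, -0.127, 0.0] [0.444, -0.124, 0.015]
fluid [0.425, -0.049, 0.0] [0.419, -0.037, 0.0] [0.419, -0.037, 0.012]
lancets [0.396, 0.303, 0.0] [0.399, 0.295, 0.0] [0.4, 0.297, -0.009]
staples [0.358, 0.177, 0.0] [0.363, 0.178, 0.0] [0.361, 0.178, 0.001]
stamp [0.382, -0.1, 0.0] [0.361, -0.087, 0.0] [0.368, -0.084, 0.015]
pens [0.453, -0.394, 0.0] [0.451, -0.401, 0.0] [0.454, -0.402, -0.006]
large_top [0.542, -0.33, 0.0] [0.509, -0.224, 0.0] [0.493, -0.206, 0.092]
small_top [0.532, -0.051, 0.0] [0.509, 0.032, 0.0] [0.494, 0.033, 0.078]
```

View pics/crop.png

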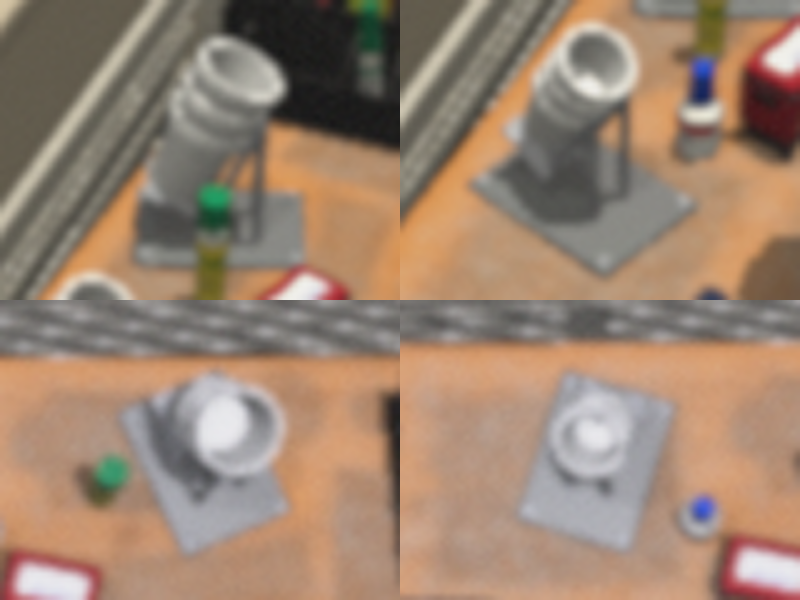

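Run:
```python
from h import *
s,t=load("side0"),load("top0")
print("box",tri([s,t],[(195,138),(267,115)]), "cup", tri([s,t],[(198,105),(290,103)]))
print("cam pos",ray(s,(0,0))[0],ray(t,(0,0))[0])
im=s["pixels"].copy()[:,:,::-1]; cv2.imwrite("pics/sbig.png",cv2.resize(im[80:330,100:400],(800,667),interpolation=cv2.INTER_CUBIC)[:600])
im=t["pixels"].copy()[:,:,::-1]; cv2.imwrite("pics/tbig.png",cv2.resize(im[80:240,120:410],(800,441),interpolation=cv2.INTER_CUBIC)[:600])
```

```text
box [ 0.70143021 -0.02081133  0.20447582] cup [ 0.7139567  -0.09335264  0.28008103]
cam pos [0.07033249 1.05893597 1.03469201] [0.18569454 0.0391279  1.39864392]
```

View pics/sbig.png

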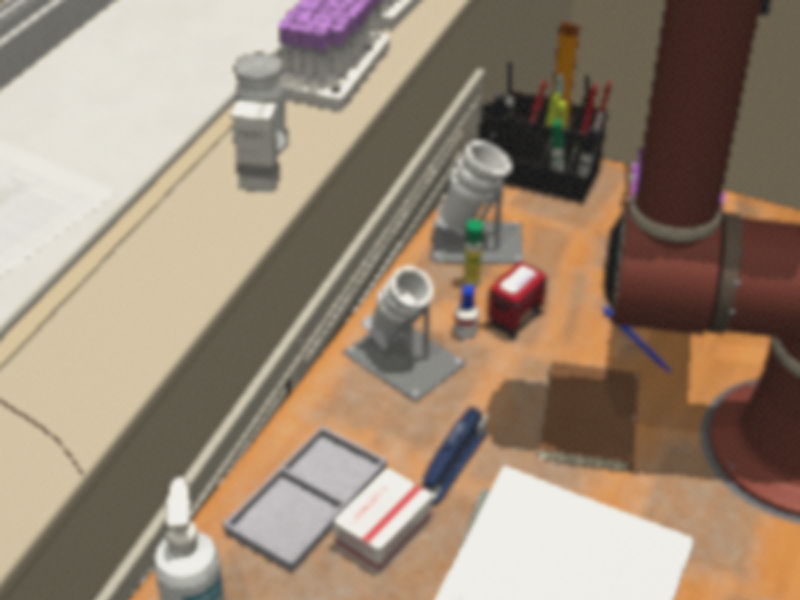

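View pics/tbig.png

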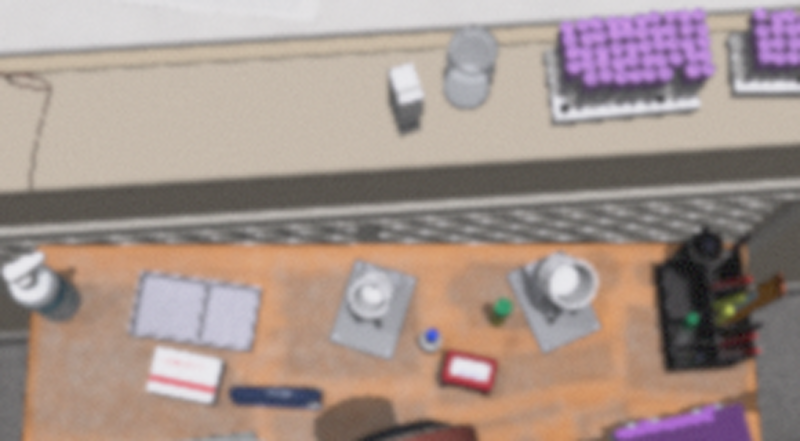

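```bash
cat > fit.py <<'E'
from h import *
from scipy.optimize import least_squares
s,t=load("side0"),load("top0")
hx,hy=.0625,.046
lip={"L":(-.0067,0,.1425),"S":(-.010,0,.1251)}
def W(p,P):
    c,sn=np.cos(p[2]),np.sin(p[2]); P=np.atleast_2d(P).astype(float)
    return np.c_[p[0]+c*P[:,0]-sn*P[:,1],p[1]+sn*P[:,0]+c*P[:,1],P[:,2]]
C=dict(a=(hx,hy,0),b=(hx,-hy,0),c=(-hx,-hy,0),d=(-hx,hy,0))
obs={"L":[(t,C['a'],(304,179)),(t,C['b'],(323,172)),(t,C['c'],(337.6,199)),(t,C['d'],(318,207.6)),
 (s,C['d'],(295,178)),(s,C['c'],(296,163)),(s,C['a'],(262,176.6)),(s,lip['L'],(283.6,139.4)),(t,lip['L'],(328,183))],
"S":[(t,C['a'],(249.6,175)),(t,C['b'],(271.4,180.6)),(t,C['c'],(262.4,210)),(t,C['d'],(240,203.4)),
 (s,C['a'],(229.4,211.6)),(s,C['d'],(256,230)),(s,C['c'],(274,215.6)),(s,lip['S'],(254.6,187.4)),(t,lip['S'],(254.4,187))]}
x0={"L":(.47,-.206,.4),"S":(.484,.04,-.2)}
if __name__=="__main__":
  for k in "LS":
    f=lambda p:np.concatenate([proj(c,W(p,P))[0]-uv for c,P,uv in obs[k]])
    r=least_squares(f,x0[k],loss="soft_l1")
    print(k,np.round(r.x,4),np.degrees(r.x[2])); print(np.round(f(r.x).reshape(-1,2),1).tolist()); print("lip",W(r.x,lip[k]))
E
python3 fit.py
```

```text
L [ 0.4717 -0.218   0.3402] 19.49008404587993
[[-0.6, 0.4], [1.6, -1.6], [0.9, 0.1], [-1.1, 0.8], [1.6, 0.7], [-0.1, 0.3], [-0.2, 0.9], [-0.6, -1.5], [0.2, -0.7]]
lip [[ 0.46538288 -0.22020946  0.1425    ]]
S [ 0.4774  0.0354 -0.3679] -21.077329297459208
[[-0.4, -1.4], [0.3, -0.2], [-0.2, 0.6], [-0.6, 0.2], [-1.0, -0.1], [0.3, 0.1], [1.3, -0.1], [-0.1, -1.8], [0.0, 0.3]]
lip [[0.46807483 0.03903063 0.1251    ]]
```

Call:
{"name": "step_arm", "arguments": {
  "motion": [
    [0, 0, 0.34, 0, 0, 0.9, 0],
    [0, 0, 0.34, 0, 0, 0.9, 0],
    [0, 0, 0.34, 0, 0, 0.9, 0],
    [0, 0, 0.34, 0, 0, 0.9, 0],
    [0, 0, 0.34, 0, 0, 0.9, 0],
    [0, 0, 0.34, 0, 0, 0.9, 0],
    [0, 0, 0.34, 0, 0, 0.9, 0],
    [0, 0, 0.34, 0, 0, 0.9, 0],
    [0, 0, 0.34, 0, 0, 0.9, 0],
    [0, 0, 0.34, 0, 0, 0.9, 0]
  ]
}}

```text
time: 4.55
tool_pos: [0.2041, -0.5907, 0.4013]
tool_rot: [-0.0, 0.667, 0.745, 0.0]
contact_force: [0.4, 0.2, -0.7]
gripper_width: 1.001
```

Call:
{"name": "step_arm", "arguments": {
  "motion": [
    [0.39, 0.72, 0, 0, 0, 0.9, 0],
    [0.39, 0.72, 0, 0, 0, 0.9, 0],
    [0.39, 0.72, 0, 0, 0, 0.9, 0],
    [0.39, 0.72, 0, 0, 0, 0.9, 0],
    [0.39, 0.72, 0, 0, 0, 0.9, 0],
    [0.39, 0.72, 0, 0, 0, 0.9, 0],
    [0.39, 0.72, 0, 0, 0, 0.9, 0],
    [0.39, 0.72, 0, 0, 0, 0.9, 0],
    [0.39, 0.72, 0, 0, 0, 0.9, 0],
    [0.39, 0.72, 0, 0, 0, 0.9, 0]
  ]
}}

```text
time: 5.55
tool_pos: [0.3999, -0.2291, 0.4017]
tool_rot: [0.0, 0.054, 0.999, -0.0]
contact_force: [0.1, -0.0, 0.4]
gripper_width: 1.001
```

```bash
cat > go.py <<'E'
from h import *
from plant import monitor
def q2R(q): return R.from_quat([q[1],q[2],q[3],q[0]])
def Rtool(psi,tilt):  # inward camera
    ax=np.array([-np.sin(tilt)*np.cos(psi),-np.sin(tilt)*np.sin(psi),np.cos(tilt)])
    y=np.array([-np.sin(psi),np.cos(psi),0]); z=-ax; x=np.cross(y,z)
    return R.from_matrix(np.c_[x,y,z]),ax
def delta(p,Rt,p0=None,R0=None):
    st=monitor.state()
    if p0 is None: p0=st["tool_pos"]
    if R0 is None: R0=q2R(st["tool_rot"])
    rv=(Rt*R0.inv()).as_rotvec()
    print("t",round(st["time"],2),"now",np.round(p0,4),"cmd",np.round((p-p0)/.5,3).tolist(),np.round(rv/1.5,3).tolist(),"deg",np.degrees(np.linalg.norm(rv)).round(1),"mm",(np.linalg.norm(p-p0)*1e3).round(1))
E
python3 - <<'E'
from go import *
from plant import monitor
st=monitor.state();print(st["joint_pos"].round(2),st["contact_force"].round(1))
Rt,ax=Rtool(np.radians(19.5),np.radians(24))
delta(np.array([.4654,-.2202,.1425])+.10*ax,Rt)
E
```

```text
[-0.68 -0.39  1.72  0.    1.8  -2.14] [ 0.1 -0.   0.4]
t 5.55 now [ 0.3999 -0.2291  0.4017] cmd [0.054, -0.009, -0.336] [0.033, -0.279, 0.295] deg 35.0 mm 170.1
```

Call:
{"name": "step_arm", "arguments": {
  "motion": [
    [0.054, -0.009, -0.336, 0.033, -0.279, 0.295, 0],
    [0.054, -0.009, -0.336, 0.033, -0.279, 0.295, 0],
    [0.054, -0.009, -0.336, 0.033, -0.279, 0.295, 0],
    [0.054, -0.009, -0.336, 0.033, -0.279, 0.295, 0],
    [0.054, -0.009, -0.336, 0.033, -0.279, 0.295, 0],
    [0.054, -0.009, -0.336, 0.033, -0.279, 0.295, 0],
    [0.054, -0.009, -0.336, 0.033, -0.279, 0.295, 0]
  ]
}}

```text
time: 6.25
tool_pos: [0.4271, -0.2366, 0.2365]
tool_rot: [0.205, -0.164, 0.964, 0.034]
contact_force: [-0.4, -0.0, -0.3]
gripper_width: 0.993
```

```bash
cat > look.py <<'E'
from go import *
from plant import eyes
def shot(name,cam="wrist"):
    st=monitor.state(); f=eyes.grab_frame(cam)
    f["tp"]=st["tool_pos"]; f["tr"]=st["tool_rot"]
    if cam=="wrist":
        T=np.eye(4);T[:3,:3]=q2R(st["tool_rot"]).as_matrix();T[:3,3]=st["tool_pos"]
        M=np.linalg.inv(T@f["hand_eye"]); f["rvec"]=cv2.Rodrigues(M[:3,:3])[0]; f["tvec"]=M[:3,3]
    np.savez(f"pics/{name}.npz",**f); cv2.imwrite(f"pics/{name}.png",f["pixels"][:,:,::-1]); return f
def ring(f,c,ax,r,im,col):
    u=np.cross(ax,[0,1,.1]);u/=np.linalg.norm(u);v=np.cross(ax,u)
    a=np.linspace(0,2*np.pi,60); P=c+r*(np.outer(np.cos(a),u)+np.outer(np.sin(a),v))
    cv2.polylines(im,[np.round(proj(f,P)*16).astype(int)],True,col,1,cv2.LINE_AA,4)
E
python3 - <<'E'
from look import *
from plant import eyes
f=shot("wL1"); im=f["pixels"][:,:,::-1].copy()
Rt,ax=Rtool(np.radians(19.5),np.radians(24)); c=np.array([.4654,-.2202,.1425])
ring(f,c,ax,.0315,im,(0,0,255)); ring(f,c-.022*ax,ax,.0315,im,(0,255,0))
cv2.imwrite("pics/wL1o.png",im)
print(f["tp"],f["tr"],proj(f,f["tp"]))
for n in ["large_top","large_stand"]: print(n,eyes.pinpoint(n,"wrist")[:2],eyes.look_for(n,"wrist")[:2])
E
```

```text
[ 0.42706058 -0.23664629  0.23654741] [ 0.20495844 -0.16428836  0.96429816  0.03362191] [[256.18641218 237.78747288]]
large_top [{'uv': [257.2, 165.9], 'p': 0.71}] [{'box': [262.6, 183.3, 73.4, 70.4], 'p': 0.75}]
large_stand [{'uv': [261.5, 116.5], 'p': 0.89}] []
```

View pics/wL1o.png

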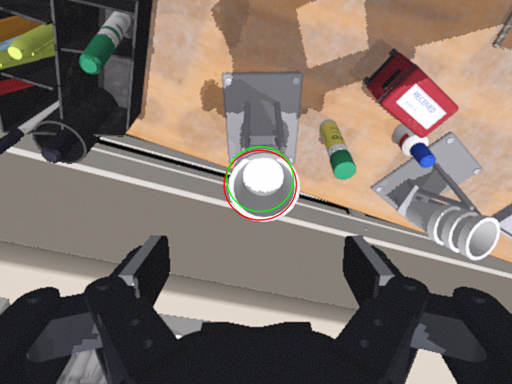

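Run:
```python
from h import *
for n in["wL1","wL1o"]:
    im=cv2.imread(f"pics/{n}.png")[60:230,200:330]; cv2.imwrite(f"pics/{n}z.png",cv2.resize(im,None,fx=3.4,fy=3.4,interpolation=cv2.INTER_CUBIC))
a=[cv2.imread(f"pics/{n}z.png") for n in["wL1","wL1o"]]
cv2.imwrite("pics/wL1zz.png",cv2.resize(np.hstack(a),(800,523)))
```

```text
(no output)
```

View pics/wL1zz.png

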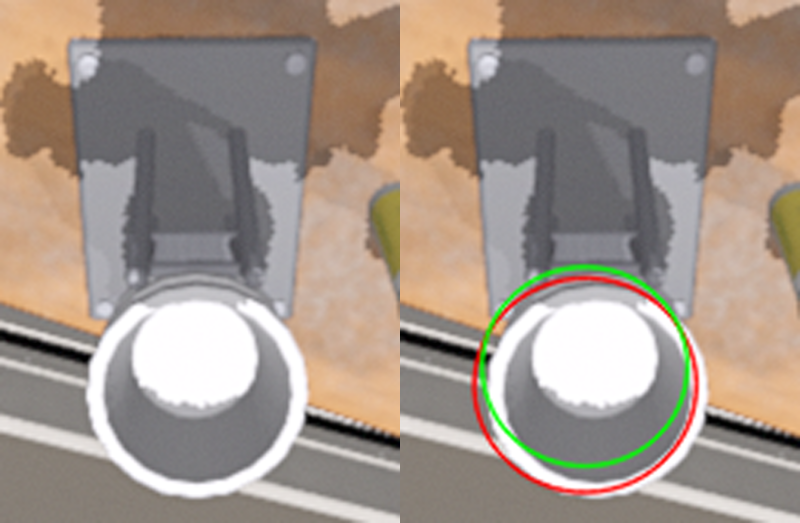

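```bash
cat > fitw.py <<'E'
from look import *
from scipy.optimize import least_squares
hx,hy=.0625,.046
K={"L":dict(t=24,s=.044,h=.066,r=.0315),"S":dict(t=30,s=.040,h=.056,r=.026)}
def W(p,P):
    c,s=np.cos(p[2]),np.sin(p[2]); P=np.atleast_2d(P).astype(float)
    return np.c_[p[0]+c*P[:,0]-s*P[:,1],p[1]+s*P[:,0]+c*P[:,1],P[:,2]]
def lipw(k,p):
    q=K[k];t=np.radians(q["t"]); ax=np.array([-np.sin(t),0,np.cos(t)]); c=np.array([.038,0,.042])+ax*(q["s"]+q["h"])
    return c,ax,W(p,c)[0],W((0,0,p[2]),ax)[0]
def ringext(f,k,p):
    _,_,c,ax=lipw(k,p); u=np.cross(ax,[0,1,.1]);u/=np.linalg.norm(u);v=np.cross(ax,u);a=np.linspace(0,6.2832,181)
    P=proj(f,c+K[k]["r"]*(np.outer(np.cos(a),u)+np.outer(np.sin(a),v))); return np.array([P[:,0].min(),P[:,0].max(),P[:,1].max()])
def fit(k,f,corners,ext,x0,zp=.004):
    C=dict(a=(hx,hy,zp),b=(hx,-hy,zp),c=(-hx,-hy,zp),d=(-hx,hy,zp))
    def g(p):
        r=[proj(f,W(p,C[n]))[0]-uv for n,uv in corners.items()]+[3*(ringext(f,k,p)-ext)]
        return np.concatenate(r)
    r=least_squares(g,x0); print(k,r.x.round(4),np.degrees(r.x[2]).round(2),"res",g(r.x).round(1)); _,_,c,ax=lipw(k,r.x); print("lip",c.round(4),"axis",ax.round(4))
    # free lip xyz fit
    def g2(q): 
        u=np.cross(ax,[0,1,.1]);u/=np.linalg.norm(u);v=np.cross(ax,u);a=np.linspace(0,6.2832,181)
        P=proj(f,q+K[k]["r"]*(np.outer(np.cos(a),u)+np.outer(np.sin(a),v))); return np.array([P[:,0].min(),P[:,0].max(),P[:,1].max()])-ext
    print("free lip",least_squares(g2,c).x.round(4)); return r.x
E
python3 - <<'E'
from fitw import *
f=load("wL1")
fit("L",f,dict(d=(302.4,73),c=(222.1,73.6),b=(229.9,163.3),a=(294.2,164)),np.array([228.6,299.8,221.5]),(.4717,-.218,.34))
st=monitor.state();print(st["tool_pos"],st["tool_rot"])
Rt,ax=Rtool(np.radians(19.5),np.radians(24)); print((Rt.inv()*q2R(f["tr"])).as_rotvec(degrees=True))
E
```

```text
L [ 0.4738 -0.213   0.3455] 19.79 res [ 1.1 -2.  -0.7 -2.  -1.  -0.2  0.7 -1.2 -0.7  0.6  2.2]
lip [ 0.4674 -0.2153  0.1425] axis [-0.3827 -0.1377  0.9135]
free lip [ 0.468  -0.2151  0.141 ]
[ 0.42692188 -0.23539949  0.23495767] [ 0.20476757 -0.16596287  0.9640173   0.03460079]
[0.20942031 0.02569566 0.11809624]
```

Run:
```python
from fitw import *
Rt,ax=Rtool(np.radians(19.8),np.radians(24))
delta(np.array([.4677,-.2152,.142])+.05*ax,Rt)
```

```text
t 6.5 now [ 0.4269 -0.2354  0.235 ] cmd [0.043, 0.027, -0.095] [0.001, -0.0, 0.003] deg 0.3 mm 53.7
```

Call:
{"name": "step_arm", "arguments": {
  "motion": [
    [0.043, 0.027, -0.095, 0, 0, 0.003, 0],
    [0.043, 0.027, -0.095, 0, 0, 0.003, 0],
    [0.043, 0.027, -0.095, 0, 0, 0.003, 0],
    [0.043, 0.027, -0.095, 0, 0, 0.003, 0],
    [0.043, 0.027, -0.095, 0, 0, 0.003, 0]
  ]
}}

```text
time: 7.0
tool_pos: [0.4482, -0.2227, 0.188]
tool_rot: [0.205, -0.168, 0.964, 0.035]
contact_force: [-1.0, -0.2, 0.2]
gripper_width: 0.999
```

Run:
```python
from fitw import *
f=shot("wL2"); print(f["tp"]); print(monitor.state()["tool_pos"])
im=f["pixels"][:,:,::-1].copy(); _,_,c,ax=lipw("L",(.4738,-.213,.3455))
ring(f,c,ax,.0315,im,(0,0,255))
cv2.imwrite("pics/wL2o.png",np.hstack([cv2.resize(x[110:310,150:360],None,fx=1.9,fy=1.9,interpolation=cv2.INTER_CUBIC) for x in(f["pixels"][:,:,::-1],im)]))
Rt,ax=Rtool(np.radians(19.8),np.radians(24))
delta(np.array([.4677,-.2152,.142])-.0205*ax,Rt)
```

```text
[ 0.44821818 -0.22272142  0.18795562]
[ 0.4481267  -0.22268386  0.18778776]
t 7.05 now [ 0.4481 -0.2227  0.1878] cmd [0.055, 0.021, -0.129] [0.001, 0.001, 0.001] deg 0.1 mm 70.9
```

View pics/wL2o.png

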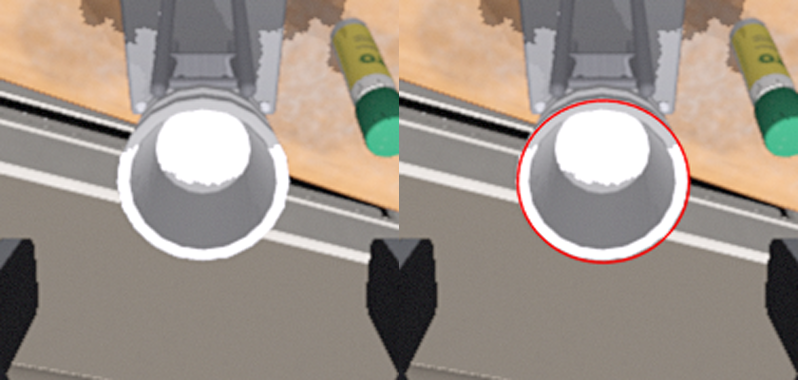

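Call:
{"name": "step_arm", "arguments": {
  "motion": [
    [0.014, 0.005, -0.032, 0, 0, 0, 0],
    [0.028, 0.01, -0.064, 0, 0, 0, 0],
    [0.041, 0.015, -0.097, 0, 0, 0, 0],
    [0.055, 0.021, -0.129, 0, 0, 0, 0],
    [0.055, 0.021, -0.129, 0, 0, 0, 0],
    [0.055, 0.021, -0.129, 0, 0, 0, 0],
    [0.055, 0.021, -0.129, 0, 0, 0, 0]
  ]
}}

```text
time: 7.75
tool_pos: [0.4756, -0.2121, 0.123]
tool_rot: [0.205, -0.168, 0.964, 0.035]
contact_force: [0.0, -0.4, 0.4]
gripper_width: 1.003
```

Run:
```python
from fitw import *
f=shot("wL3"); s=shot("sL3","side"); st=monitor.state();print(st["tool_pos"],st["contact_force"],st["time"])
a=f["pixels"][:,:,::-1]; b=cv2.resize(s["pixels"][110:200,230:330,::-1],None,fx=5,fy=5,interpolation=cv2.INTER_CUBIC)
cv2.imwrite("pics/sL3z.png",b)
Rt,ax=Rtool(np.radians(19.8),np.radians(24)); print((st["tool_pos"]-np.array([.4677,-.2152,.142]))@ax)
```

```text
[ 0.47558934 -0.21198644  0.12282925] [-0.19359211  0.5784233   0.02652462] 7.85
-0.020975282284422397
```

View pics/wL3.png

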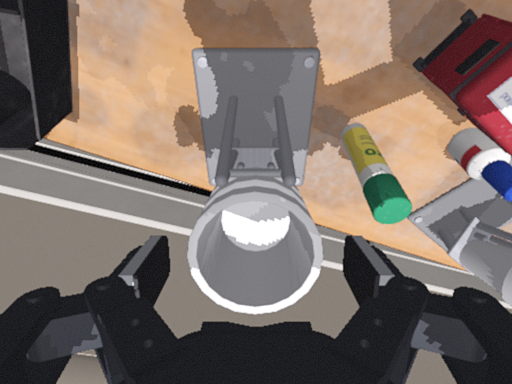

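View pics/sL3z.png

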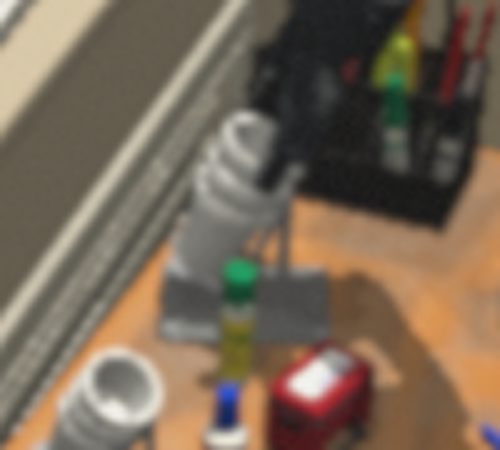

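Call:
{"name": "step_arm", "arguments": {
  "motion": [
    [0, 0, 0, 0, 0, 0, 255],
    [0, 0, 0, 0, 0, 0, 255],
    [0, 0, 0, 0, 0, 0, 255],
    [0, 0, 0, 0, 0, 0, 255],
    [0, 0, 0, 0, 0, 0, 255],
    [0, 0, 0, 0, 0, 0, 255]
  ]
}}

```text
time: 8.45
tool_pos: [0.4755, -0.2118, 0.1225]
tool_rot: [0.205, -0.168, 0.964, 0.035]
contact_force: [-4.1, -0.4, 6.8]
gripper_width: 0.721
```

Run:
```python
from fitw import *
f=shot("wL4"); s=shot("sL4","side"); st=monitor.state();print(st["tool_pos"],st["contact_force"],st["time"],st["gripper_width"])
b=cv2.resize(s["pixels"][110:200,230:330,::-1],None,fx=4,fy=4,interpolation=cv2.INTER_CUBIC)
a=cv2.resize(f["pixels"][150:300,170:340,::-1],None,fy=2.4,fx=2.35,interpolation=cv2.INTER_CUBIC)
cv2.imwrite("pics/sL4z.png",np.hstack([b,a[:360]]))
```

```text
[ 0.47544766 -0.21176168  0.12253453] [-3.55532906 -0.1771219   5.93106131] 8.55 0.7202669764245286
```

View pics/sL4z.png

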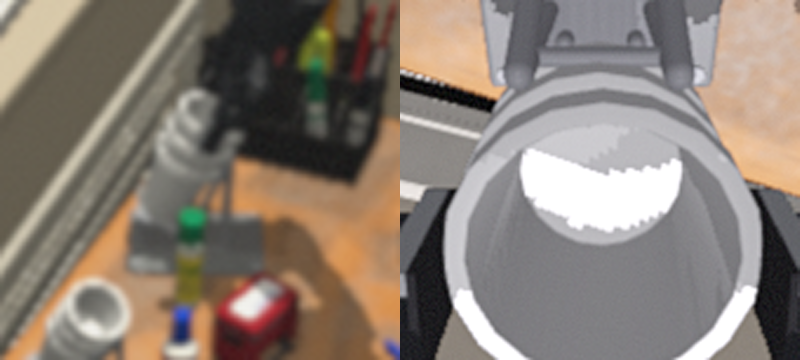

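Call:
{"name": "step_arm", "arguments": {
  "motion": [
    [-0.0012, -0.0004, 0.003, 0, 0, 0, 255],
    [-0.0024, -0.0008, 0.006, 0, 0, 0, 255],
    [-0.0038, -0.0013, 0.009, 0, 0, 0, 255],
    [-0.005, -0.0018, 0.012, 0, 0, 0, 255],
    [-0.0054, -0.0019, 0.0128, 0, 0, 0, 255],
    [-0.0054, -0.0019, 0.0128, 0, 0, 0, 255]
  ]
}}

```text
time: 9.15
tool_pos: [0.4723, -0.2121, 0.1276]
tool_rot: [0.204, -0.168, 0.964, 0.036]
contact_force: [-0.8, -0.9, -0.6]
gripper_width: 0.718
```

```bash
cat > cmp.py <<'E'
from fitw import *
import sys
n=sys.argv[1]; box=[int(v) for v in sys.argv[2:6]]; ref=sys.argv[6]
s=shot(n,"side"); st=monitor.state();print(st["tool_pos"],st["contact_force"].round(1),st["time"],st["gripper_width"])
y0,y1,x0,x1=box
b=[cv2.resize(x["pixels"][y0:y1,x0:x1,::-1],None,fx=5,fy=5,interpolation=cv2.INTER_CUBIC) for x in (load(ref),s)]
cv2.imwrite(f"pics/{n}z.png",np.hstack(b))
E
python3 cmp.py sL5 120 190 240 320 sL4
```

```text
[ 0.4723387  -0.21205341  0.12756946] [0.9 0.3 0.5] 9.2 0.716287963483622
```

View pics/sL5z.png

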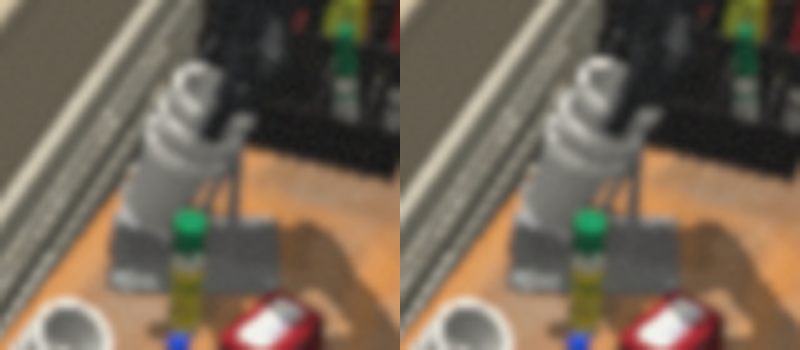

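Run:
```python
from fitw import *
f=shot("wL5"); g=load("wL4")
b=[cv2.resize(x["pixels"][130:260,180:330,::-1],None,fx=2.66,fy=3.5,interpolation=cv2.INTER_CUBIC) for x in (g,f)]
cv2.imwrite("pics/wL5z.png",np.hstack(b))
for f in(load("sL4"),load("sL5")): print(proj(f,[.475,-.212,.13]), [p.round(1) for p in proj(f,[[.4677,-.2152,.142],np.array([.4677,-.2152,.142])-.022*np.array([-.3827,-.1377,.9135])])])
```

```text
[[279.46168169 141.51645821]] [array([281.9, 138.6]), array([279.1, 143.3])]
[[279.46168169 141.51645821]] [array([281.9, 138.6]), array([279.1, 143.3])]
```

View pics/wL5z.png

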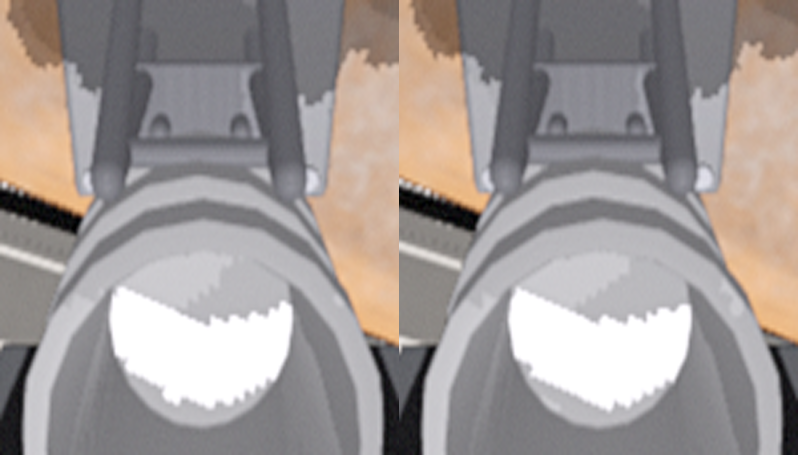

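Run:
```python
from fitw import *
a,b=load("wL4"),load("wL5"); _,_,c,ax=lipw("L",(.4738,-.213,.3455)); 
Rt,_=Rtool(np.radians(19.8),np.radians(24)); x=Rt.as_matrix()[:,0]
P=[c-.022*ax+.0315*x, c-.032*ax+.0315*x, c-.010*ax+.0315*x]
print(proj(a,P).round(1),proj(b,P).round(1))
for f in(a,b):
    g=cv2.cvtColor(f["pixels"],cv2.COLOR_RGB2GRAY); print(g[160:205,250:258].mean(1).round(0).astype(int).tolist())
```

```text
[[255.  180.9]
 [255.1 176.2]
 [254.9 187.4]] [[253.5 179.4]
 [253.7 175. ]
 [253.3 185.5]]
[141, 141, 141, 141, 141, 142, 142, 134, 124, 106, 99, 111, 126, 139, 144, 142, 129, 121, 121, 122, 159, 182, 186, 185, 186, 187, 176, 144, 120, 121, 122, 122, 133, 167, 183, 185, 186, 185, 186, 187, 187, 189, 196, 202, 204]
[140, 141, 140, 141, 141, 142, 136, 126, 106, 97, 111, 126, 139, 144, 139, 126, 121, 120, 132, 169, 184, 184, 184, 185, 187, 188, 160, 126, 120, 121, 121, 120, 137, 169, 183, 184, 185, 184, 185, 186, 186, 187, 197, 203, 203]
```

Call:
{"name": "step_arm", "arguments": {
  "motion": [
    [-0.003, -0.0011, 0.0072, 0, 0, 0, 255],
    [-0.0075, -0.0027, 0.018, 0, 0, 0, 255],
    [-0.012, -0.0043, 0.0287, 0, 0, 0, 255],
    [-0.0165, -0.0059, 0.0394, 0, 0, 0, 255],
    [-0.021, -0.0076, 0.0501, 0, 0, 0, 255],
    [-0.0255, -0.0092, 0.0609, 0, 0, 0, 255],
    [-0.031, -0.0112, 0.074, 0, 0, 0, 255],
    [-0.0365, -0.0131, 0.0871, 0, 0, 0, 255],
    [-0.0421, -0.0151, 0.1005, 0, 0, 0, 255],
    [-0.0421, -0.0151, 0.1005, 0, 0, 0, 255]
  ]
}}

```text
time: 10.25
tool_pos: [0.4517, -0.2204, 0.1795]
tool_rot: [0.205, -0.168, 0.964, 0.035]
contact_force: [0.3, -0.1, -0.9]
gripper_width: 0.722
```

```bash
python3 cmp.py sL6 120 190 240 320 sL4; python3 -c "
from fitw import *
shot('wL6')"
```

```text
[ 0.4515467  -0.22008305  0.17875388] [ 0.  -0.1 -0.7] 10.3 0.7177042680164757
```

View pics/sL6z.png

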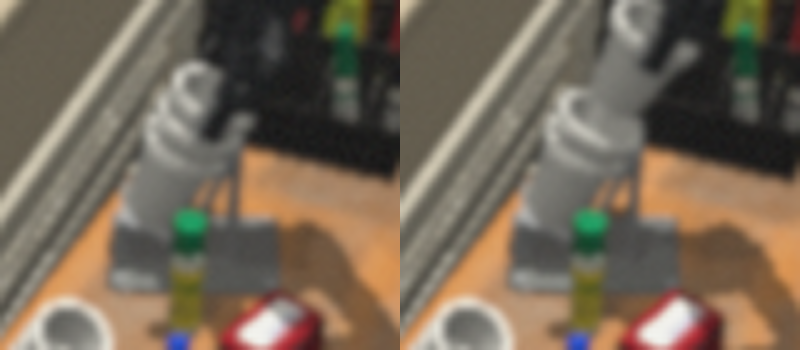

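View pics/wL6.png

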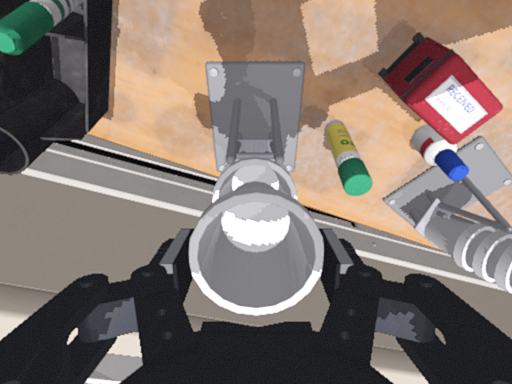

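Run:
```python
from fitw import *
s,t=load("side0"),load("top0"); z=.018
c=[(.046,.086),(.046,-.086),(-.046,-.086),(-.046,.086)]
o=[(t,0,(170.7,178.6)),(t,1,(214.6,183.3)),(t,2,(211.3,206.9)),(t,3,(167.5,200.7)),(s,1,(220.7,242)),(s,2,(244.4,254.4)),(s,3,(209.5,292.2)),(s,0,(184.4,276.9))]
g=lambda p:np.concatenate([proj(f,W(p,(*c[i],z)))[0]-uv for f,i,uv in o])
r=least_squares(g,(.5,.285,-.1)); print(r.x,np.degrees(r.x[2]),g(r.x).round(1))
print("wide",W(r.x,(0,.037,0)),"narrow",W(r.x,(0,-.047,0)))
# pose for upright hold above
Rt,_=Rtool(r.x[2],0)
delta(np.array([.47,.32,.25]),Rt)
```

```text
[ 0.48710728  0.28859802 -0.20140538] -11.539678066428197 [-1.2 -0.5 -1.1  0.7 -1.7  0.5 -2.5  0.7 -0.1 -2.8  1.2 -2.5  0.5 -0.9
 -0.6 -0.5]
wide [[0.494509   0.32485011 0.        ]] narrow [[0.47770509 0.24254805 0.        ]]
t 10.35 now [ 0.4514 -0.2198  0.1782] cmd [0.037, 1.08, 0.144] [-0.02, 0.281, -0.359] deg 39.2 mm 544.9
```

Call:
{"name": "step_arm", "arguments": {
  "motion": [
    [-0.01, 0, 0.05, 0, 0, 0, 255],
    [-0.02, 0, 0.1, 0, 0, 0, 255],
    [-0.03, 0.02, 0.15, 0, 0, 0, 255],
    [-0.04, 0.06, 0.2, 0, 0.03, -0.04, 255],
    [-0.04, 0.12, 0.2, 0, 0.06, -0.08, 255],
    [-0.04, 0.18, 0.2, 0, 0.1, -0.13, 255],
    [-0.04, 0.25, 0.2, 0, 0.14, -0.18, 255],
    [-0.04, 0.32, 0.2, 0, 0.18, -0.23, 255],
    [-0.04, 0.4, 0.2, -0.01, 0.22, -0.28, 255],
    [-0.04, 0.48, 0.2, -0.02, 0.25, -0.32, 255]
  ]
}}

```text
time: 11.35
tool_pos: [0.4312, 0.022, 0.2778]
tool_rot: [0.022, 0.073, 0.997, 0.002]
contact_force: [0.4, -0.1, 0.2]
gripper_width: 0.719
```

Run:
```python
from fitw import *
st=monitor.state();print(st["gripper_width"],st["contact_force"])
Rt,_=Rtool(np.radians(-11.5),0)
delta(np.array([.480,.32,.22]),Rt)
```

```text
0.7189477108964214 [ 0.37007933 -0.09910157  0.24751946]
t 11.35 now [0.4312 0.022  0.2778] cmd [0.098, 0.596, -0.116] [-0.0, 0.03, -0.037] deg 4.1 mm 307.4
```

Call:
{"name": "step_arm", "arguments": {
  "motion": [
    [0.01, 0.07, 0, 0, 0.01, -0.01, 255],
    [0.02, 0.14, 0, 0, 0.03, -0.037, 255],
    [0.03, 0.21, -0.01, 0, 0.03, -0.037, 255],
    [0.04, 0.28, -0.02, 0, 0.03, -0.037, 255],
    [0.055, 0.36, -0.03, 0, 0.03, -0.037, 255],
    [0.07, 0.44, -0.05, 0, 0.03, -0.037, 255],
    [0.085, 0.52, -0.08, 0, 0.03, -0.037, 255],
    [0.098, 0.596, -0.116, 0, 0.03, -0.037, 255],
    [0.098, 0.596, -0.116, 0, 0.03, -0.037, 255],
    [0.098, 0.596, -0.116, 0, 0.03, -0.037, 255]
  ]
}}

```text
time: 12.35
tool_pos: [0.4797, 0.3187, 0.2183]
tool_rot: [-0.001, 0.098, 0.995, -0.0]
contact_force: [0.4, 0.2, -0.3]
gripper_width: 0.72
```

Run:
```python
from fitw import *
f=shot("wT1"); s=shot("sT1","side"); st=monitor.state(); print(st["tool_pos"],q2R(st["tool_rot"]).as_matrix().round(3).tolist(),st["gripper_width"],st["contact_force"])
cv2.imwrite("pics/sT1z.png",cv2.resize(s["pixels"][190:340,140:300,::-1],None,fx=4,fy=4,interpolation=cv2.INTER_CUBIC))
```

```text
[0.48053796 0.31786575 0.22026267] [[-0.98, 0.197, 0.002], [0.197, 0.98, 0.001], [-0.001, 0.001, -1.0]] 0.7154582121419334 [ 0.0803199  -0.88915684 -0.47084023]
```

View pics/wT1.png

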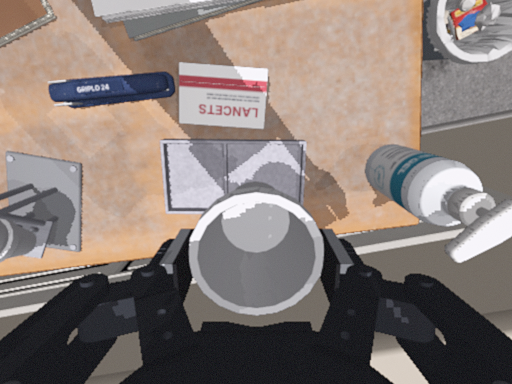

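View pics/sT1z.png

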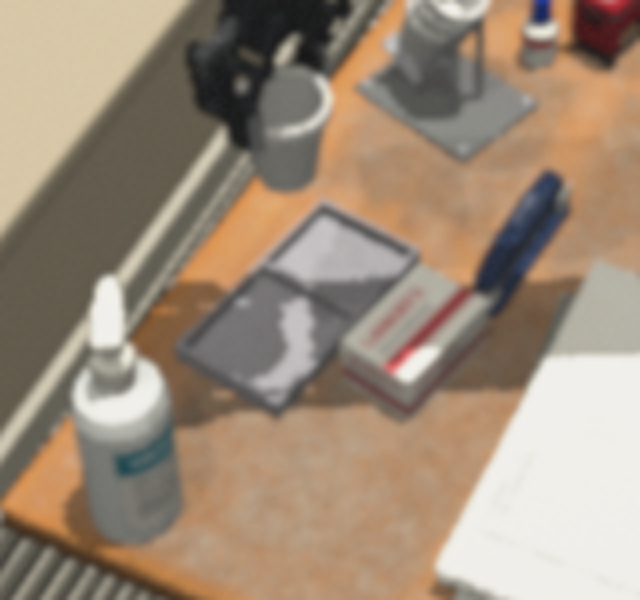

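Run:
```python
from fitw import *
f=load("wT1")
b=[cv2.resize(load(n)["pixels"][150:320,180:330,::-1],None,fx=2.6,fy=2.6,interpolation=cv2.INTER_CUBIC) for n in("wL4","wT1")]
cv2.imwrite("pics/cupcmp.png",np.hstack(b))
cv2.imwrite("pics/trayz.png",cv2.resize(f["pixels"][130:225,150:320,::-1],None,fx=4.6,fy=4.6,interpolation=cv2.INTER_CUBIC))
```

```text
(no output)
```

View pics/cupcmp.png

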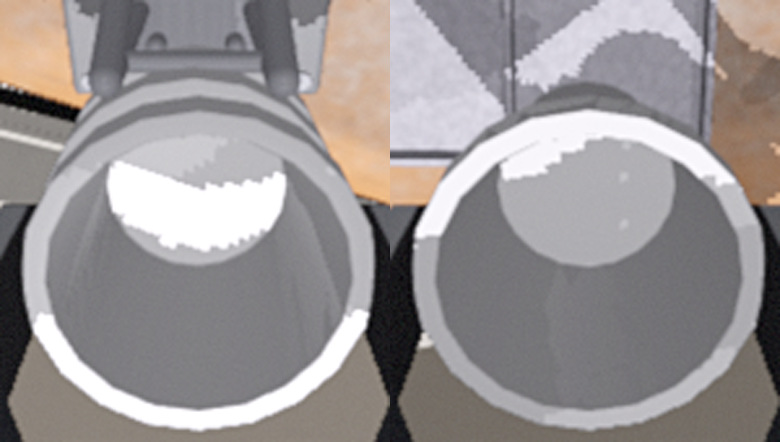

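View pics/trayz.png

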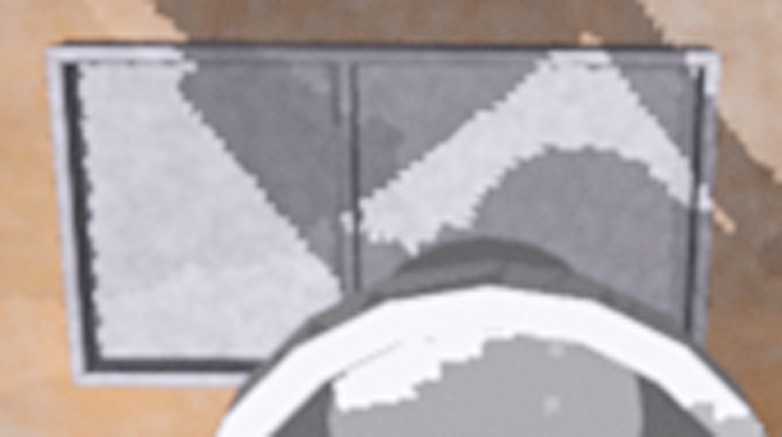

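Run:
```python
from fitw import *
f=load("wT1"); z=.018
o=[((-.046,-.086),(160.9,139.8)),((-.046,.086),(306.1,140.4)),((.046,-.086),(167,213.3)),((-.044,-.010),(225.3,143))]
g=lambda p:np.concatenate([proj(f,W(p,(*c,z)))[0]-uv for c,uv in o])
r=least_squares(g,(.487,.2886,-.2)); print(r.x,np.degrees(r.x[2]),g(r.x).round(1))
print("wide",W(r.x,(0,.037,0)),"narrow",W(r.x,(0,-.047,0)), "targets",W(r.x,(0,.043,0)),W(r.x,(0,-.053,0)))
T=W(r.x,(0,.043,0))[0]; T[2]=.10
delta(T,Rtool(r.x[2],0)[0])
```

```text
[ 0.49161739  0.28971067 -0.1998391 ] -11.449936861948787 [-0.8  0.3  1.3  0.2 -0.5  0.6 -0.1 -0.9]
wide [[0.49896232 0.32597432 0.        ]] narrow [[0.48228734 0.24364604 0.        ]] targets [[0.50015339 0.33185491 0.        ]] [[0.48109627 0.23776545 0.        ]]
t 12.45 now [0.4805 0.3179 0.2203] cmd [0.039, 0.028, -0.241] [-0.001, 0.001, -0.001] deg 0.1 mm 122.7
```

Call:
{"name": "step_arm", "arguments": {
  "motion": [
    [0.036, 0.028, -0.06, 0, 0, 0, 255],
    [0.036, 0.028, -0.12, 0, 0, 0, 255],
    [0.036, 0.028, -0.18, 0, 0, 0, 255],
    [0.036, 0.028, -0.24, 0, 0, 0, 255],
    [0.036, 0.028, -0.28, 0, 0, 0, 255],
    [0.036, 0.028, -0.31, 0, 0, 0, 255],
    [0.036, 0.028, -0.325, 0, 0, 0, 255],
    [0.036, 0.028, -0.325, 0, 0, 0, 255],
    [0.036, 0.028, -0.325, 0, 0, 0, 255]
  ]
}}

```text
time: 13.35
tool_pos: [0.4994, 0.3325, 0.0589]
tool_rot: [0.002, 0.099, 0.995, 0.001]
contact_force: [0.2, 0.4, -0.5]
gripper_width: 0.715
```

Run:
```python
from fitw import *
f=shot("wT2"); s=shot("sT2","side"); st=monitor.state(); print(st["tool_pos"],st["gripper_width"],st["contact_force"])
cv2.imwrite("pics/sT2z.png",np.hstack([cv2.resize(s["pixels"][210:310,150:280,::-1],(390,300),interpolation=cv2.INTER_CUBIC),cv2.resize(f["pixels"][:,:,::-1],(400,300))]))
```

```text
[0.49949284 0.33276473 0.05914311] 0.722077431383286 [-4.47820785e-01  1.72355582e-04  2.11100842e-01]
```

View pics/sT2z.png

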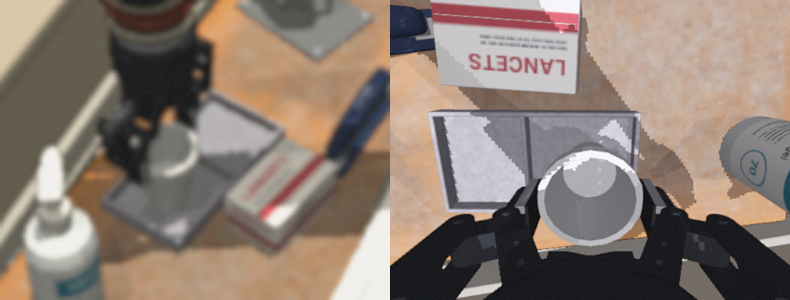

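Call:
{"name": "step_arm", "arguments": {
  "motion": [
    [0, 0, -0.007, 0, 0, 0, 255],
    [0, 0, -0.013, 0, 0, 0, 255],
    [0, 0, -0.015, 0, 0, 0, 255],
    [0, 0, -0.016, 0, 0, 0, 255],
    [0, 0, -0.016, 0, 0, 0, 255]
  ]
}}

```text
time: 13.95
tool_pos: [0.4983, 0.3323, 0.0493]
tool_rot: [0.0, 0.099, 0.995, 0.0]
contact_force: [0.7, -0.1, -0.3]
gripper_width: 0.719
```

Call:
{"name": "step_arm", "arguments": {
  "motion": [
    [0, 0, -0.001, 0, 0, 0, 255],
    [0, 0, -0.002, 0, 0, 0, 255],
    [0, 0, -0.002, 0, 0, 0, 255]
  ]
}}

```text
time: 14.25
tool_pos: [0.4984, 0.3323, 0.0484]
tool_rot: [0.001, 0.099, 0.995, 0.001]
contact_force: [0.7, 0.3, -0.8]
gripper_width: 0.719
```

Call:
{"name": "step_arm", "arguments": {
  "motion": [
    [0, 0, -0.002, 0, 0, 0, 255],
    [0, 0, -0.003, 0, 0, 0, 255],
    [0, 0, -0.003, 0, 0, 0, 255]
  ]
}}

```text
time: 14.55
tool_pos: [0.4988, 0.3324, 0.0478]
tool_rot: [0.001, 0.099, 0.995, 0.001]
contact_force: [-1.5, -1.3, 4.3]
gripper_width: 0.712
```

Call:
{"name": "step_arm", "arguments": {
  "motion": [
    [0, 0, -0.002, 0, 0, 0, 255],
    [0, 0, -0.003, 0, 0, 0, 255],
    [0, 0, -0.003, 0, 0, 0, 255]
  ]
}}

```text
time: 14.85
tool_pos: [0.4992, 0.3324, 0.0477]
tool_rot: [0.001, 0.099, 0.995, 0.0]
contact_force: [-4.1, -4.6, 11.8]
gripper_width: 0.721
```

Run:
```python
from fitw import *
print(plane(load("side0"),(173.9,315.1),0))
```

```text
[0.51988    0.47508072 0.        ]
```

Call:
{"name": "step_arm", "arguments": {
  "motion": [
    [0, 0, 0.003, 0, 0, 0, 255],
    [0, 0, 0.003, 0, 0, 0, 200],
    [0, 0, 0.003, 0, 0, 0, 100],
    [0, 0, 0.003, 0, 0, 0, 20],
    [0, 0, 0.003, 0, 0, 0, 0],
    [0, 0, 0.003, 0, 0, 0, 0],
    [0, 0, 0.003, 0, 0, 0, 0]
  ]
}}

```text
time: 15.55
tool_pos: [0.4981, 0.3322, 0.0464]
tool_rot: [0.0, 0.099, 0.995, 0.0]
contact_force: [0.6, 0.6, -1.0]
gripper_width: 0.998
```

Run:
```python
from fitw import *
f=shot("wT3"); s=shot("sT3","side"); st=monitor.state(); print(st["tool_pos"],st["gripper_width"],st["contact_force"])
cv2.imwrite("pics/sT3z.png",np.hstack([cv2.resize(s["pixels"][210:310,150:280,::-1],(390,300),interpolation=cv2.INTER_CUBIC),cv2.resize(f["pixels"][:,:,::-1],(400,300))]))
```

```text
[0.49823816 0.33228735 0.04664679] 0.9993668407339666 [ 0.71485456 -0.13434451 -0.39324902]
```

View pics/sT3z.png

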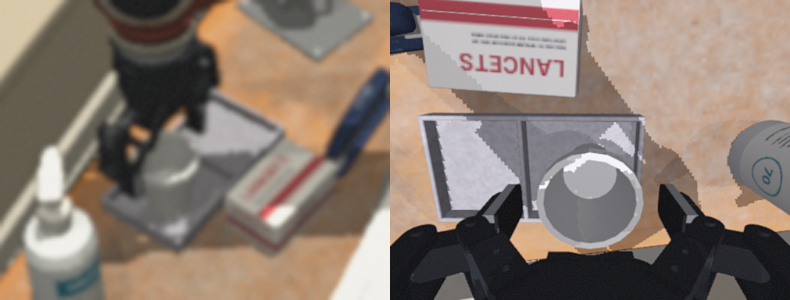

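Call:
{"name": "step_arm", "arguments": {
  "motion": [
    [0, 0, 0.04, 0, 0, 0, 0],
    [0, 0, 0.12, 0, 0, 0, 0],
    [0, 0, 0.22, 0, 0, 0, 0],
    [0, 0, 0.32, 0, 0, 0, 0],
    [0, -0.08, 0.4, 0, 0, 0, 0],
    [-0.05, -0.18, 0.4, 0, 0, 0, 0],
    [-0.08, -0.28, 0.4, 0, 0, 0, 0]
  ]
}}

```text
time: 16.35
tool_pos: [0.4626, 0.2035, 0.2495]
tool_rot: [0.003, 0.098, 0.995, 0.001]
contact_force: [0.5, -1.1, 0.2]
gripper_width: 0.999
```

Run:
```python
from fitw import *
Rt,ax=Rtool(np.radians(-21),np.radians(30))
delta(np.array([.470,.042,.1251])+.1*ax,Rt)
```

```text
t 16.35 now [0.4626 0.2035 0.2495] cmd [-0.079, -0.287, -0.076] [-0.098, -0.332, -0.111] deg 31.2 mm 153.5
```

Call:
{"name": "step_arm", "arguments": {
  "motion": [
    [-0.07, -0.264, -0.072, -0.098, -0.332, -0.111, 0],
    [-0.07, -0.264, -0.072, -0.098, -0.332, -0.111, 0],
    [-0.07, -0.264, -0.072, -0.098, -0.332, -0.111, 0],
    [-0.07, -0.264, -0.072, -0.098, -0.332, -0.111, 0],
    [-0.07, -0.264, -0.072, -0.098, -0.332, -0.111, 0],
    [-0.07, -0.264, -0.072, -0.098, -0.332, -0.111, 0],
    [-0.07, -0.264, -0.072, -0.098, -0.332, -0.111, 0],
    [-0.07, -0.264, -0.072, -0.098, -0.332, -0.111, 0]
  ]
}}

```text
time: 17.15
tool_pos: [0.4283, 0.0724, 0.2121]
tool_rot: [0.252, 0.177, 0.95, -0.047]
contact_force: [0.4, -0.4, 0.6]
gripper_width: 0.998
```

Run:
```python
from fitw import *
f=shot("wS1"); print(f["tp"]); im=f["pixels"][:,:,::-1].copy()
_,_,c,ax=lipw("S",(.4794,.0384,np.radians(-21))); ring(f,c,ax,.026,im,(0,0,255)); print(c)
cv2.imwrite("pics/wS1z.png",np.hstack([cv2.resize(x[40:250,180:380],None,fx=2,fy=2,interpolation=cv2.INTER_CUBIC) for x in(f["pixels"][:,:,::-1],im)]))
```

```text
[0.42826731 0.07242428 0.21207951]
[0.4700642  0.04198368 0.12513844]
```

View pics/wS1z.png

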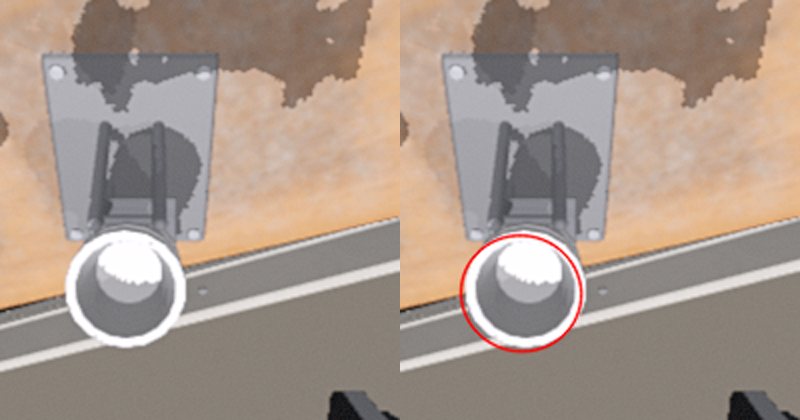

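View pics/wS1.png

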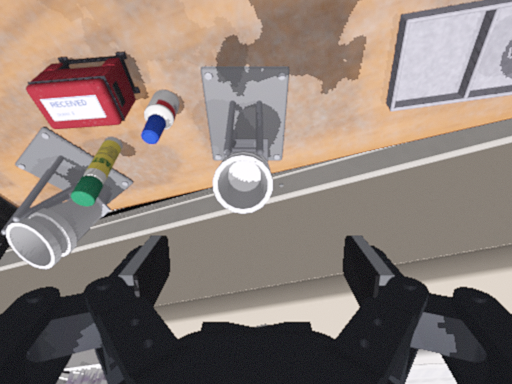

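Run:
```python
from fitw import *
f=load("wS1")
p=fit("S",f,dict(d=(289,67.5),c=(201.5,67.5),b=(214,160),a=(281.5,160)),np.array([213,273,214.]),(.4794,.0384,-.3665))
_,_,c,_=lipw("S",p); Rt,ax=Rtool(p[2],np.radians(30))
delta(c+.05*ax,Rt)
```

```text
S [ 0.4795  0.0411 -0.3671] -21.03 res [ 1.1 -1.6 -1.3 -1.6 -0.9 -0.3  0.8 -0.3 -0.5  0.5  1.9]
lip [0.4702 0.0447 0.1251] axis [-0.4667  0.1795  0.866 ]
free lip [0.4708 0.0444 0.1238]
t 17.2 now [0.4281 0.0724 0.2117] cmd [0.037, -0.037, -0.087] [-0.001, -0.003, 0.001] deg 0.3 mm 50.7
```

Call:
{"name": "step_arm", "arguments": {
  "motion": [
    [0.037, -0.037, -0.087, 0, -0.003, 0, 0],
    [0.037, -0.037, -0.087, 0, -0.003, 0, 0],
    [0.037, -0.037, -0.087, 0, -0.003, 0, 0],
    [0.037, -0.037, -0.087, 0, -0.003, 0, 0],
    [0.037, -0.037, -0.087, 0, -0.003, 0, 0],
    [0.037, -0.037, -0.087, 0, -0.003, 0, 0]
  ]
}}

```text
time: 17.8
tool_pos: [0.4464, 0.054, 0.169]
tool_rot: [0.256, 0.177, 0.949, -0.047]
contact_force: [-0.7, 0.2, -0.3]
gripper_width: 0.999
```

Run:
```python
from fitw import *
f=shot("wS2"); print(f["tp"]); im=f["pixels"][:,:,::-1].copy()
p=(.4797,.0410,np.radians(-21.03)); _,_,c,ax=lipw("S",p); ring(f,c,ax,.026,im,(0,0,255)); print(c)
cv2.imwrite("pics/wS2z.png",np.hstack([cv2.resize(x[100:310,150:360],None,fx=1.9,fy=1.9,interpolation=cv2.INTER_CUBIC) for x in(f["pixels"][:,:,::-1],im)]))
delta(c-.017*ax,Rtool(p[2],np.radians(30))[0])
```

```text
[0.44638979 0.05400984 0.16901216]
[0.47036607 0.04458857 0.12513844]
t 17.85 now [0.4462 0.054  0.1686] cmd [0.064, -0.025, -0.116] [-0.001, 0.002, 0.0] deg 0.2 mm 67.6
```

View pics/wS2z.png

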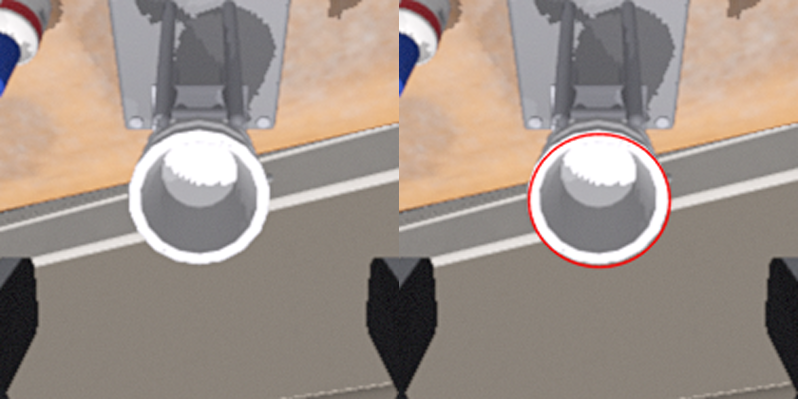

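Call:
{"name": "step_arm", "arguments": {
  "motion": [
    [0.016, -0.007, -0.029, 0, 0, 0, 0],
    [0.032, -0.014, -0.058, 0, 0, 0, 0],
    [0.047, -0.02, -0.087, 0, 0, 0, 0],
    [0.063, -0.027, -0.116, 0, 0.001, 0, 0],
    [0.063, -0.027, -0.116, 0, 0.001, 0, 0],
    [0.063, -0.027, -0.116, 0, 0.001, 0, 0],
    [0.063, -0.027, -0.116, 0, 0.001, 0, 0]
  ]
}}

```text
time: 18.55
tool_pos: [0.4777, 0.0403, 0.1106]
tool_rot: [0.255, 0.177, 0.949, -0.047]
contact_force: [-0.5, -0.1, -0.3]
gripper_width: 0.998
```

Run:
```python
from fitw import *
f=shot("wS3"); s=shot("sS3","side"); st=monitor.state(); print(st["tool_pos"],st["contact_force"])
cv2.imwrite("pics/wS3z.png",np.hstack([cv2.resize(s["pixels"][160:240,210:310,::-1],(400,300),interpolation=cv2.INTER_CUBIC),cv2.resize(f["pixels"][:,:,::-1],(400,300))]))
_,_,c,ax=lipw("S",(.4797,.0410,np.radians(-21.03))); print((st["tool_pos"]-c)@ax)
```

```text
[0.47773151 0.04033452 0.11066544] [0.74383923 0.36389384 0.23127078]
-0.016734702163844907
```

View pics/wS3z.png

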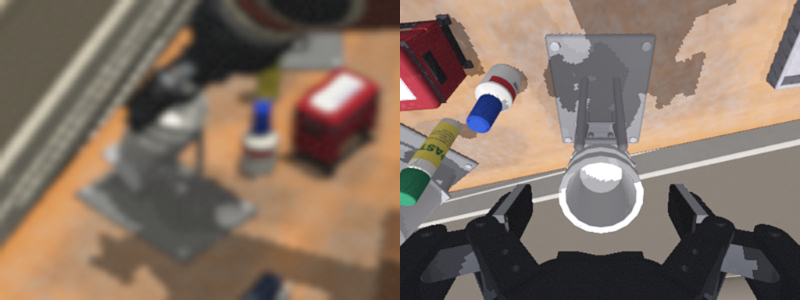

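Centred on the cup; close.

Call:
{"name": "step_arm", "arguments": {
  "motion": [
    [0, 0, 0, 0, 0, 0, 255],
    [0, 0, 0, 0, 0, 0, 255],
    [0, 0, 0, 0, 0, 0, 255],
    [0, 0, 0, 0, 0, 0, 255],
    [0, 0, 0, 0, 0, 0, 255],
    [0, 0, 0, 0, 0, 0, 255],
    [0, 0, 0, 0, 0, 0, 255]
  ]
}}

```text
time: 19.35
tool_pos: [0.4776, 0.0402, 0.1103]
tool_rot: [0.254, 0.177, 0.95, -0.047]
contact_force: [-5.4, 1.7, 5.7]
gripper_width: 0.588
```

Run:
```python
from fitw import *
f=shot("wS4"); s=shot("sS4","side"); st=monitor.state(); print(st["tool_pos"],st["contact_force"],st["gripper_width"])
cv2.imwrite("pics/wS4z.png",np.hstack([cv2.resize(s["pixels"][160:240,210:310,::-1],(400,300),interpolation=cv2.INTER_CUBIC),cv2.resize(f["pixels"][150:300,156:356,::-1],(400,300),interpolation=cv2.INTER_CUBIC)]))
```

```text
[0.47760324 0.04016672 0.11029201] [-4.3223998   0.91926357  5.7246767 ] 0.5918732815048984
```

View pics/wS4z.png

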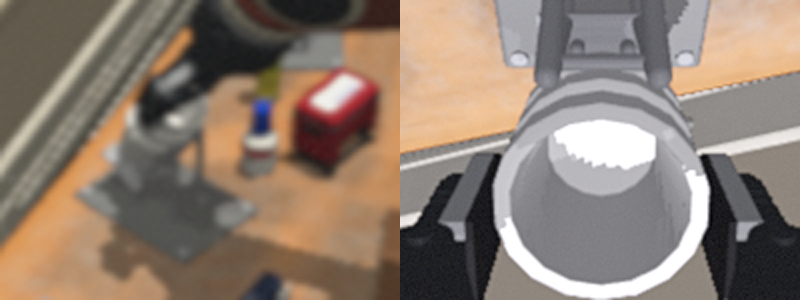

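Call:
{"name": "step_arm", "arguments": {
  "motion": [
    [-0.0012, 0.0005, 0.0023, 0, 0, 0, 255],
    [-0.0025, 0.001, 0.0046, 0, 0, 0, 255],
    [-0.0038, 0.0015, 0.007, 0, 0, 0, 255],
    [-0.0051, 0.002, 0.0095, 0, 0, 0, 255],
    [-0.0056, 0.0022, 0.0104, 0, 0, 0, 255],
    [-0.0056, 0.0022, 0.0104, 0, 0, 0, 255]
  ]
}}

```text
time: 20.05
tool_pos: [0.4743, 0.0412, 0.1144]
tool_rot: [0.254, 0.177, 0.95, -0.047]
contact_force: [0.3, -0.2, -0.6]
gripper_width: 0.589
```

Run:
```python
from fitw import *
a=load("wS4"); b=shot("wS5"); st=monitor.state(); print(st["tool_pos"],st["contact_force"],st["gripper_width"])
Rt,ax=Rtool(np.radians(-21.03),np.radians(30)); x=Rt.as_matrix()[:,0]; _,_,c,_=lipw("S",(.4797,.0410,np.radians(-21.03)))
P=[c-.020*ax+.026*x, c-.030*ax+.026*x, c-.010*ax+.026*x]
print(proj(a,P).round(1).tolist(),proj(b,P).round(1).tolist())
for f in(a,b):
    g=cv2.cvtColor(f["pixels"],cv2.COLOR_RGB2GRAY); print(g[165:220,252:260].mean(1).round(0).astype(int).tolist())
cv2.imwrite("pics/wS5z.png",np.hstack([cv2.resize(x["pixels"][150:260,190:320,::-1],(400,340),interpolation=cv2.INTER_CUBIC) for x in(a,b)]))
```

```text
[0.47426186 0.0411628  0.11429958] [-0.24360215  0.00908142 -0.75115107] 0.594139206012639
[[258.0, 190.0], [257.9, 184.9], [258.1, 195.8]] [[258.5, 189.0], [258.3, 184.1], [258.6, 194.4]]
[139, 140, 139, 136, 137, 138, 138, 142, 143, 143, 134, 115, 99, 102, 116, 132, 138, 147, 144, 130, 122, 122, 122, 123, 156, 179, 183, 183, 186, 184, 155, 124, 121, 122, 122, 123, 145, 175, 182, 183, 183, 184, 184, 183, 193, 242, 255, 255, 255, 255, 255, 255, 255, 255, 255]
[138, 140, 138, 136, 136, 136, 139, 141, 142, 140, 132, 108, 97, 110, 124, 139, 147, 144, 133, 123, 121, 121, 124, 158, 179, 182, 183, 184, 186, 184, 154, 122, 120, 123, 121, 122, 152, 177, 183, 182, 183, 184, 183, 184, 202, 249, 255, 255, 255, 255, 255, 255, 255, 255, 255]
```

View pics/wS5z.png

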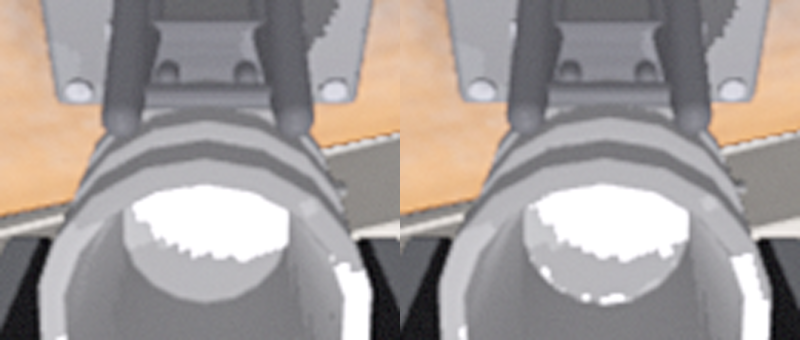

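Call:
{"name": "step_arm", "arguments": {
  "motion": [
    [-0.0014, 0.0005, 0.0026, 0, 0, 0, 255],
    [-0.0028, 0.0011, 0.0052, 0, 0, 0, 255],
    [-0.0028, 0.0011, 0.0052, 0, 0, 0, 255],
    [-0.0028, 0.0011, 0.0052, 0, 0, 0, 255]
  ]
}}

```text
time: 20.5
tool_pos: [0.4731, 0.0417, 0.1172]
tool_rot: [0.254, 0.177, 0.95, -0.047]
contact_force: [-0.0, 0.2, -0.2]
gripper_width: 0.593
```

Run:
```python
from fitw import *
a=load("wS4"); b=shot("wS6"); st=monitor.state(); print(st["tool_pos"],st["contact_force"],st["gripper_width"])
g=cv2.cvtColor(b["pixels"],cv2.COLOR_RGB2GRAY); print(g[165:220,252:260].mean(1).round(0).astype(int).tolist())
```

```text
[0.47307267 0.04171517 0.11716534] [-0.20140042  0.60317911 -0.51090055] 0.5924289953146371
[141, 138, 137, 136, 137, 139, 142, 142, 137, 114, 99, 105, 120, 138, 142, 143, 134, 123, 122, 121, 126, 161, 181, 182, 183, 184, 186, 185, 156, 120, 117, 122, 123, 123, 121, 122, 152, 177, 183, 182, 183, 184, 183, 183, 201, 248, 255, 255, 255, 255, 255, 255, 255, 255, 255]
```

Call:
{"name": "step_arm", "arguments": {
  "motion": [
    [-0.004, 0.0015, 0.0074, 0, 0, 0, 255],
    [-0.009, 0.0035, 0.0167, 0, 0, 0, 255],
    [-0.014, 0.0054, 0.026, 0, 0, 0, 255],
    [-0.019, 0.0073, 0.0353, 0, 0, 0, 255],
    [-0.024, 0.0092, 0.0445, 0, 0, 0, 255],
    [-0.03, 0.0115, 0.0557, 0, 0, 0, 255],
    [-0.036, 0.0138, 0.0668, 0, 0, 0, 255],
    [-0.042, 0.0162, 0.0779, 0, 0, 0, 255],
    [-0.048, 0.0185, 0.0891, 0, 0, 0, 255],
    [-0.048, 0.0185, 0.0891, 0, 0, 0, 255]
  ]
}}

```text
time: 21.55
tool_pos: [0.4494, 0.0512, 0.163]
tool_rot: [0.255, 0.177, 0.949, -0.047]
contact_force: [-0.5, -0.2, 1.0]
gripper_width: 0.586
```

Run:
```python
from fitw import *
f=shot("wS7"); s=shot("sS7","side"); st=monitor.state(); print(st["tool_pos"],st["contact_force"],st["gripper_width"],st["time"])
cv2.imwrite("pics/wS7z.png",np.hstack([cv2.resize(s["pixels"][150:240,190:310,::-1],(400,300),interpolation=cv2.INTER_CUBIC),cv2.resize(f["pixels"][:,:,::-1],(400,300))]))
delta(np.array([.4806,.237,.26]),Rtool(np.radians(-11.5),0)[0])
```

```text
[0.44908211 0.05103422 0.16186863] [-0.01556976 -0.25955081 -0.16605105] 0.5866677171463518 21.65
t 21.65 now [0.4491 0.051  0.1619] cmd [0.063, 0.372, 0.196] [0.098, 0.335, 0.109] deg 31.4 mm 212.6
```

View pics/wS7z.png

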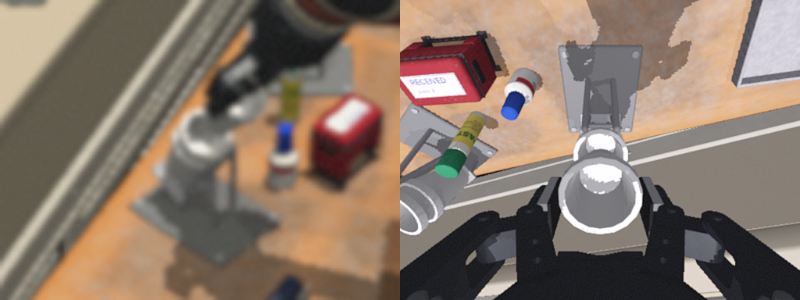

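Call:
{"name": "step_arm", "arguments": {
  "motion": [
    [-0.02, 0.01, 0.05, 0, 0, 0, 255],
    [-0.03, 0.015, 0.1, 0, 0, 0, 255],
    [-0.03, 0.02, 0.15, 0.01, 0.04, 0.01, 255],
    [-0.02, 0.05, 0.196, 0.03, 0.1, 0.03, 255],
    [0, 0.11, 0.196, 0.05, 0.17, 0.05, 255],
    [0.02, 0.18, 0.196, 0.07, 0.24, 0.07, 255],
    [0.04, 0.25, 0.196, 0.09, 0.3, 0.09, 255],
    [0.055, 0.32, 0.196, 0.098, 0.335, 0.109, 255],
    [0.063, 0.372, 0.196, 0.098, 0.335, 0.109, 255],
    [0.063, 0.372, 0.196, 0.098, 0.335, 0.109, 255]
  ]
}}

```text
time: 22.65
tool_pos: [0.4809, 0.239, 0.2584]
tool_rot: [-0.001, 0.099, 0.995, -0.0]
contact_force: [0.8, -1.0, -0.9]
gripper_width: 0.588
```

Run:
```python
from fitw import *
f=shot("wU1"); s=shot("sU1","side"); t=shot("tU1","top"); st=monitor.state(); print(st["tool_pos"],st["contact_force"],st["gripper_width"],st["time"],q2R(st["tool_rot"]).as_matrix()[:,2])
cv2.imwrite("pics/wU1z.png",np.hstack([cv2.resize(s["pixels"][200:310,150:280,::-1],(400,340),interpolation=cv2.INTER_CUBIC),cv2.resize(f["pixels"][:,:,::-1],(400,340))]))
b=[cv2.resize(load(n)["pixels"][150:320,180:330,::-1],None,fx=2.6,fy=2.6,interpolation=cv2.INTER_CUBIC) for n in("wS4","wU1")]
cv2.imwrite("pics/cupcmp2.png",np.hstack(b))
```

```text
[0.48033491 0.23650336 0.25904881] [ 0.41177742 -0.44198472  0.88248383] 0.5890509490508511 22.8 [-1.24059071e-03 -5.32734750e-04 -9.99999089e-01]
```

View pics/wU1z.png

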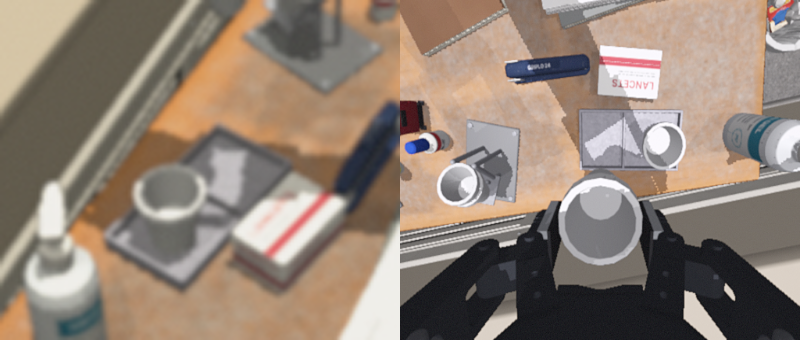

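View pics/cupcmp2.png

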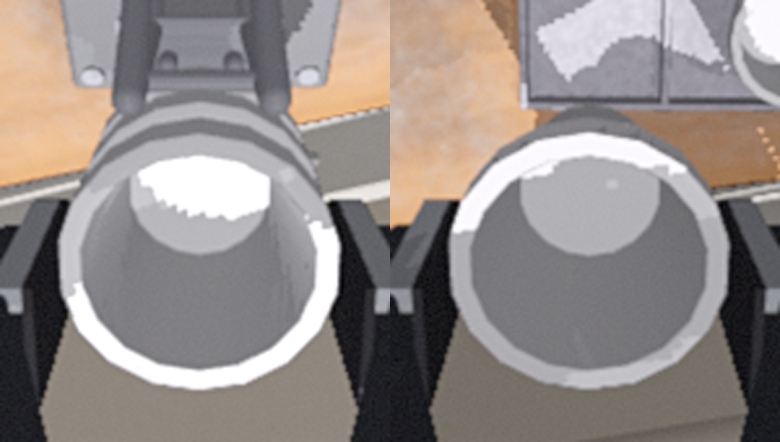

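Run:
```python
from fitw import *
f=load("wU1"); im=f["pixels"][:,:,::-1].copy()
p=(.4916,.2897,-.1998)
for c in [(.046,.086),(.046,-.086),(-.046,-.086),(-.046,.086)]: 
    u=proj(f,W(p,(*c,.018)))[0]; cv2.circle(im,tuple(np.round(u*16).astype(int)),16,(0,0,255),-1,cv2.LINE_AA,4)
ring(f,np.array([.4985,.3323,.070]),np.array([0,0,1.]),.0315,im,(0,255,0))
cv2.imwrite("pics/tray2.png",cv2.resize(im[110:200,220:375],None,fx=5,fy=5,interpolation=cv2.INTER_CUBIC))
```

```text
(no output)
```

View pics/tray2.png

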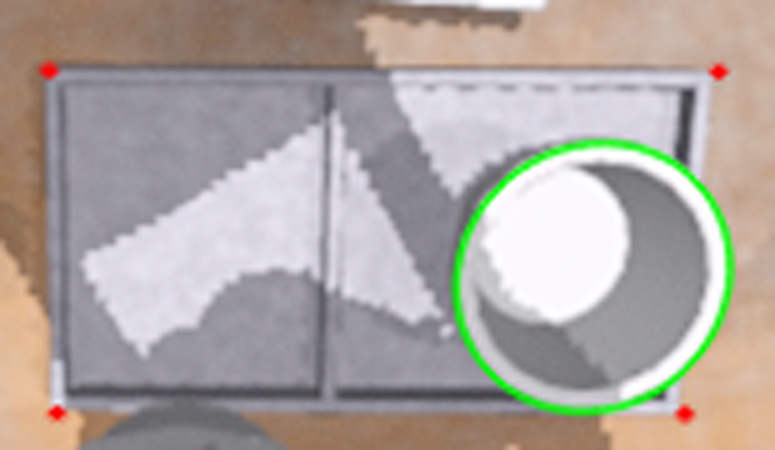

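Run:
```python
from fitw import *
T=W((.4910,.2895,-.1998),(0,-.057,0))[0]; T[2]=.075
print(T); delta(T,Rtool(-.1998,0)[0])
```

```text
[0.47968702 0.23363394 0.075     ]
t 22.8 now [0.4803 0.2365 0.259 ] cmd [-0.001, -0.006, -0.368] [0.0, -0.001, 0.001] deg 0.1 mm 184.1
```

Call:
{"name": "step_arm", "arguments": {
  "motion": [
    [-0.001, -0.006, -0.06, 0, 0, 0, 255],
    [-0.001, -0.006, -0.13, 0, 0, 0, 255],
    [-0.001, -0.006, -0.2, 0, 0, 0, 255],
    [-0.001, -0.006, -0.27, 0, 0, 0, 255],
    [-0.001, -0.006, -0.33, 0, 0, 0, 255],
    [-0.001, -0.006, -0.37, 0, 0, 0, 255],
    [-0.001, -0.006, -0.395, 0, 0, 0, 255],
    [-0.001, -0.006, -0.405, 0, 0, 0, 255],
    [-0.001, -0.006, -0.41, 0, 0, 0, 255],
    [-0.001, -0.006, -0.41, 0, 0, 0, 255]
  ]
}}

```text
time: 23.8
tool_pos: [0.4808, 0.234, 0.0556]
tool_rot: [0.001, 0.101, 0.995, 0.0]
contact_force: [-0.3, 0.4, 0.2]
gripper_width: 0.588
```

Run:
```python
from fitw import *
f=shot("wU2"); s=shot("sU2","side"); st=monitor.state(); print(st["tool_pos"],st["contact_force"],st["gripper_width"],st["time"])
cv2.imwrite("pics/wU2z.png",np.hstack([cv2.resize(s["pixels"][200:310,150:280,::-1],(400,340),interpolation=cv2.INTER_CUBIC),cv2.resize(f["pixels"][:,:,::-1],(400,340))]))
```

```text
[0.48099603 0.23424325 0.05600922] [-0.48448047 -0.0938317   0.18039319] 0.5895210047792234 23.9
```

View pics/wU2z.png

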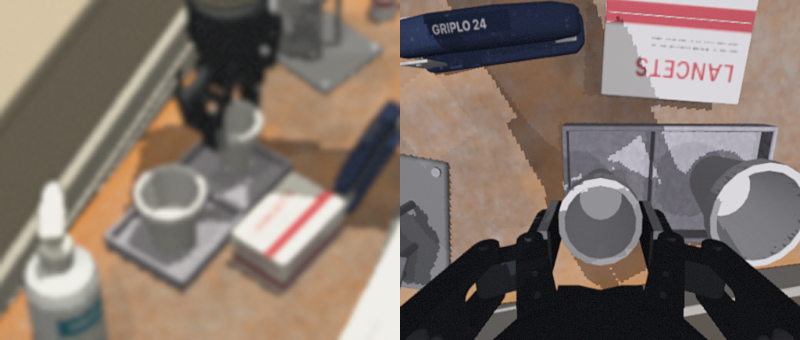

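Clear of the large cup. Lower in small steps until contact.

Call:
{"name": "step_arm", "arguments": {
  "motion": [
    [0, 0, -0.008, 0, 0, 0, 255],
    [0, 0, -0.014, 0, 0, 0, 255],
    [0, 0, -0.018, 0, 0, 0, 255],
    [0, 0, -0.02, 0, 0, 0, 255],
    [0, 0, -0.02, 0, 0, 0, 255]
  ]
}}

```text
time: 24.4
tool_pos: [0.4798, 0.2339, 0.0443]
tool_rot: [-0.0, 0.1, 0.995, 0.0]
contact_force: [0.4, -0.1, -0.5]
gripper_width: 0.591
```

Call:
{"name": "step_arm", "arguments": {
  "motion": [
    [0, 0, -0.002, 0, 0, 0, 255],
    [0, 0, -0.004, 0, 0, 0, 255],
    [0, 0, -0.004, 0, 0, 0, 255]
  ]
}}

```text
time: 24.7
tool_pos: [0.48, 0.2339, 0.0425]
tool_rot: [-0.0, 0.1, 0.995, 0.0]
contact_force: [0.0, -0.2, 0.7]
gripper_width: 0.594
```

Call:
{"name": "step_arm", "arguments": {
  "motion": [
    [0, 0, -0.002, 0, 0, 0, 255],
    [0, 0, -0.003, 0, 0, 0, 255],
    [0, 0, -0.003, 0, 0, 0, 255]
  ]
}}

```text
time: 25.0
tool_pos: [0.4804, 0.234, 0.042]
tool_rot: [0.0, 0.1, 0.995, 0.0]
contact_force: [-1.8, 0.0, 4.9]
gripper_width: 0.589
```

Call:
{"name": "step_arm", "arguments": {
  "motion": [
    [0, 0, -0.001, 0, 0, 0, 255],
    [0, 0, -0.002, 0, 0, 0, 255],
    [0, 0, -0.002, 0, 0, 0, 255]
  ]
}}

```text
time: 25.3
tool_pos: [0.4807, 0.234, 0.042]
tool_rot: [0.0, 0.1, 0.995, -0.0]
contact_force: [-3.7, -2.1, 11.4]
gripper_width: 0.584
```

Call:
{"name": "step_arm", "arguments": {
  "motion": [
    [0, 0, 0.002, 0, 0, 0, 255],
    [0, 0, 0.002, 0, 0, 0, 100],
    [0, 0, 0.002, 0, 0, 0, 80],
    [0, 0, 0.002, 0, 0, 0, 50],
    [0, 0, 0.002, 0, 0, 0, 45],
    [0, 0, 0.002, 0, 0, 0, 45],
    [0, 0, 0.002, 0, 0, 0, 45]
  ]
}}

```text
time: 26.0
tool_pos: [0.4799, 0.2339, 0.041]
tool_rot: [-0.0, 0.1, 0.995, 0.0]
contact_force: [0.1, -0.0, -0.7]
gripper_width: 0.821
```

Run:
```python
from fitw import *
f=shot("wU3"); s=shot("sU3","side"); st=monitor.state(); print(st["tool_pos"],st["contact_force"],st["gripper_width"],st["time"])
cv2.imwrite("pics/wU3z.png",np.hstack([cv2.resize(s["pixels"][200:310,150:280,::-1],(400,340),interpolation=cv2.INTER_CUBIC),cv2.resize(f["pixels"][:,:,::-1],(400,340))]))
```

```text
[0.48002176 0.23396159 0.04106474] [0.25974557 0.66867128 0.72755089] 0.822286863406582 26.1
```

View pics/wU3z.png

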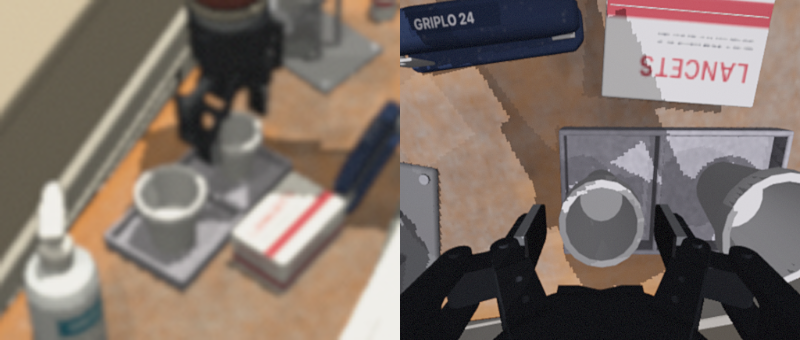

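Released with both fingers clear of both cups; retreat straight up.

Call:
{"name": "step_arm", "arguments": {
  "motion": [
    [0, 0, 0.03, 0, 0, 0, 45],
    [0, 0, 0.09, 0, 0, 0, 45],
    [0, 0, 0.17, 0, 0, 0, 45],
    [0, 0, 0.26, 0, 0, 0, 45],
    [0, 0, 0.36, 0, 0, 0, 45],
    [0, 0, 0.45, 0, 0, 0, 45],
    [-0.1, 0, 0.5, 0, 0, 0, 45],
    [-0.15, 0, 0.5, 0, 0, 0, 45],
    [-0.15, 0, 0.5, 0, 0, 0, 45]
  ]
}}

```text
time: 27.0
tool_pos: [0.4034, 0.2344, 0.2946]
tool_rot: [0.002, 0.1, 0.995, 0.001]
contact_force: [-0.1, -0.2, -0.7]
gripper_width: 0.825
```

Run:
```python
from fitw import *
f=shot("wV"); s=shot("sV","side"); t=shot("tV","top"); st=monitor.state(); print(st["tool_pos"],st["contact_force"],st["time"])
im=f["pixels"][:,:,::-1].copy()
p=(.4910,.2895,-.1998)
for c in [(.046,.086),(.046,-.086),(-.046,-.086),(-.046,.086)]: 
    u=proj(f,W(p,(*c,.018)))[0]; cv2.circle(im,tuple(np.round(u*16).astype(int)),16,(0,0,255),-1,cv2.LINE_AA,4)
z=np.array([0,0,1.])
ring(f,np.array([.4985,.3323,.070]),z,.0315,im,(0,255,0)); ring(f,np.array([.480,.2339,.060]),z,.026,im,(0,255,0))
cv2.imwrite("pics/wVo.png",im)
cv2.imwrite("pics/sVz.png",np.hstack([cv2.resize(x["pixels"][110:320,140:330,::-1],(400,442),interpolation=cv2.INTER_CUBIC) for x in(load("side0"),s)]))
for x in (p,): 
  for q in((.4985,.3323),(.480,.2339)):
    c,sn=np.cos(p[2]),np.sin(p[2]); d=np.array(q)-p[:2]; print(c*d[0]+sn*d[1],-sn*d[0]+c*d[1])
```

```text
[0.40516336 0.23393621 0.29171064] [0.18597949 0.86902985 0.69987943] 27.15
-0.001143860627323745 0.04343709915343403
0.00025394701784831053 -0.056677116289664244
```

View pics/wVo.png

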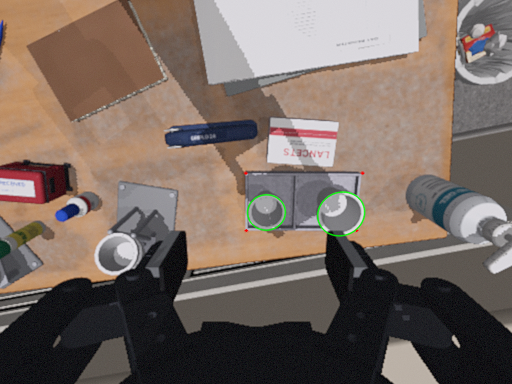

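View pics/sVz.png

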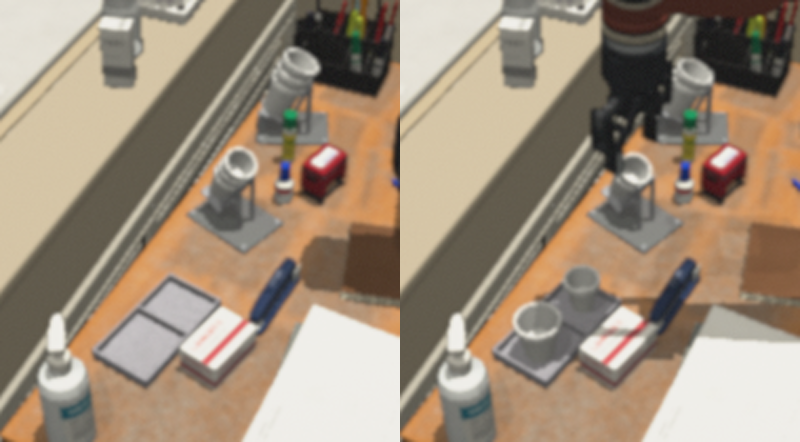

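```bash
python3 -c "
from plant import manip
print(manip.job_done())"
```

```text
the job is handed in; nothing more can be done
None
```

I drew the top cup off each stack along its axis and stood it in the tray: the large cup in the wide compartment, the small one in the narrow one. I lowered each until light floor contact (about 12 N), released it and backed straight up. I handed the job in at about 27 s.

- **Placement:** by my estimate, the large cup is about 1 mm in x and 6 mm in y from its compartment centre. The small cup is under 1 mm in x and 10 mm in y from its centre. I offset them on purpose to leave finger room, and both are inside the limits.
- **Upright:** both looked upright in the final side and wrist pictures. I checked this by eye and from how the cups sat in the grip; I did not measure the tilt.
- **Left in place:** I compared the first and last side pictures and saw no shift in the cups beneath or in the loose items. I judged this by eye too.
- **One unclear check:** about 5 mm into the small draw, one edge of the middle cup's rim seemed to move with the gripper. A second look about 3 mm later showed the middle cup staying put.
- **Small disagreement:** the tray position from the fixed cameras and from the wrist camera differed by about 4 mm. I placed mainly by the wrist camera, which lined up with the tray in the final picture.

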